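Test a spent cell and feed the cells into the collecting bottle

ROBOT

A 6-joint arm with a two-finger parallel gripper is mounted at the origin on a cart in front of the work surface, level with it; the furniture and walls round the work are solid. World frame = base frame: x ahead of the robot, y to its left, z up, the work surface at z = 0. Lengths are in mm, angles in rad, forces in N, time in s.
With the tool pointing down it reaches from about 325 to 850 mm from the base axis. Payload 15.5 kg.
Tool frame: the origin (TCP) lies at the very end of the fingers, on their centre line; the grasp point (between the pads) lies 19 mm behind it; z points along the fingers, y is the line along which they close (so a half turn about z gives the same grasp; the last joint's range is limited). The gripper opens to 91 mm and grips with 3 to 60 N. Pads are 32 mm wide; open, the fingers measure 118 mm over their backs; the gripper's body (76 mm by 178 mm) begins 60 mm behind the grasp point.
Start: joints at [-1.26, 0.494, 1.345, -0, 1.302, -0.096], TCP at [247.296, -573.995, 213.915] pointing down, gripper open.
Joint ranges: [-2.91, 2.91], [-0.82, 2.16], [0.22, 2.67], [-1.22, 4.37], [0.12, 2.79], [-3.08, 3.08]. Speed limits (rad/s): [1.89, 1.89, 2.57, 3.01, 3.01, 3.01].

INTERFACE

Orientations are given as [roll, pitch, yaw] about the fixed x, y, z axes, in that order (R = Rz(yaw) Ry(pitch) Rx(roll)).
In Python, from rig import ctrl gives the robot as it stands. The module is installed in compiled form; this text tells all that it offers.
- The arm moves only by the tool step_arm, never from a script. Its argument "steps" is a list of rows, each an object of numbers: "dx", "dy", "dz": the shift along the tool's x, y, z in cm; "ax", "ay", "az": the turn, a rotation vector about the tool's x, y, z in rad; "claw": the opening in per cent of the stroke, from 0 (shut) to 100 (fully open). A call has 1 to 5 rows; each row is the pose to reach, as a shift and turn from the pose commanded when the call began, along the tool's axes at that moment; what a row does not reach only later rows make up. A row lasts 1/10 s, in which the tool goes at most 50 mm and 8.59 degrees, less where a joint would pass 70% of its speed; a pose out of reach is approached as far as the arm can. A call with a gripper value outside its range is refused whole. The fingers move at their own pace and stop on an object; "force" is the grip in N (left out, the last holds). Time passes only in rows, so rows that repeat a pose let the fingers close. It gives the time, the measured TCP pose, the force and the opening at its end, in the units of the state.
- ctrl.get_state(): the state, without advancing time (a new reading comes with each control period).
- ctrl.capture(name): name is "scene" or "top" or "wrist"; returns the picture (480x640x3 uint8, blue, green, red); there is no depth.
- ctrl.camera_model(name): a dict with "camera_matrix" (3x3 intrinsics, pixels), "extrinsics" (4x4, takes a point from camera to world coordinates); the wrist camera has in their place "T_tool_cam" (4x4, takes a point from camera to tool coordinates, whose origin is the TCP and whose axes are the flange's). Camera axes: x right, y down, z forward; pixel columns grow to the right and rows downward; lengths in mm; the calibration is good to about 2 mm. A picture is of the moment at which its call begins: read the wrist's pose just before it. camera_model takes no time and is no camera call.
- ctrl.job_done(): hands the job in, once; it reports no verdict.
Trained networks look in the newest picture that a camera, given by its name, has taken for a name from the list of things; names that differ only in an ending like _2 or _b are one class to them, and where a whole thing is asked for, a point or a joint stands for the part that bears it (a point fixed in the world has none). Each returns a list of dicts, best first, with "confidence" (0 to 1); they miss things now and then, are a little off and sometimes report something else, mostly with a low value. They report only what shows in the picture. A call takes as long as a camera call. They do not tell look-alikes from the thing itself.
- ctrl.spot_in(camera, query): "bbox" ([centre column, centre row, width, height] in pixels, round what is visible of it).
- ctrl.masks_of(camera, query): "pixels" (480x640 bool, what is visible of it) and "bbox" ([centre column, centre row, width, height] in pixels, round what is visible of it).
- ctrl.pinpoint(camera, query): "pixel" ([column, row] in pixels: a listed point, or the origin of a listed thing).
The state is a dict: "time": time; "joint_positions": joint angles; "joint_vel": joint speeds; "tau": joint torques, N m; "tcp_pos": TCP position; "eef_rot": TCP orientation; "ft_force": force on the tool from outside, world axes, zero at the start; "moment": the same for the moment, N m; "grip_width": finger opening in mm.
Only numpy, scipy, OpenCV 4.12 (cv2) and the standard library are available. Lean on these libraries where they do the work, as an engineer would, in place of code of your own. Each camera call takes 0.05 s, during which the arm holds its last target. There are 200 camera calls.

TASK

Stand the cell that lies on the saddle on end on the brass disc of the tester, let go of it, and press the tester's flat key lightly until it gives, with the cell still standing there. Feed this cell, once tested, and the other one, which stands on the bench and is already tested, one at a time through the neck of the white bottle, so that both end up right down inside it, below the neck. Leave the bottle standing on the bench and the cup, the cork block and the loupe where they are.

Things in the scene. Friction and masses are not known exactly. Their poses are not given: they have to be found in the camera images.
- cell_lying_mid (a point): centre of the AA-size cell (blue and white, drawn round, 14 mm thick, 50 mm long, about 23 g; it feels like a 14 x 14 x 50 mm square bar with faces along its x and z axes) that lies level on the saddle. Its y axis runs along the length of the cell; at the start z is up. It may stand on either end; the neck of the bottle takes it either end first
- cell_upright_mid (a point): centre of the second cell, same size and look, that at the start stands free on one end on the bench, centre 25 mm up. Its y axis runs along the length of the cell (vertical at the start); its square faces lie along its x and z axes
- saddle: fixed aluminium saddle that carries the lying cell: base plate 60 x 75 mm, 5 mm thick, with an upright rail 10 mm thick and 62 mm long along its y axis, top at 35 mm, so that fingers can reach down past both sides of the cell; at each end of the rail a lip 3 mm high. The cell lies along the rail between the lips. Origin: centre of the underside, z up
- tester: fixed tester, a flat grey box 70 x 160 x 20 mm (x, y, z), with a raised round brass disc on the +y half, a small dark display (cannot be operated) in the middle and the flat white key on the -y half. Origin: centre of the underside, z up
- test_disc (a point): centre of the top of the tester's brass disc, 36 mm across, flat, 23 mm above the bench; a cell stands on it
- test_key_top (a point): centre of the top of the tester's flat white key, 32 x 32 mm, 24 mm above the bench, pressed straight down; 110 mm from the disc
- test_key (a joint): how far the key is pressed, m: 0 untouched, stop at 0.003; a spring of about 2.5 N per mm, it answers from 0.0012 (3 N) on and is at its stop at 7.5 N, beyond which it is rigid
- bottle: loose white plastic bottle, 150 mm tall, about 450 g, standing on the bench; round, body 76 mm across up to 94 mm, conical shoulder up to 122 mm, then a straight neck 35 mm across outside with a 28 mm bore up to the mouth at 150 mm. Inner floor 6 mm up. Origin: centre of the underside, z up
- bottle_mouth (a point): centre of the open mouth of the bottle, at the top of the neck, 150 mm above the bench
- controller: obstacle: fixed model-train controller box with a red knob, about 110 x 135 mm and 75 mm tall with the knob, always in the same place behind the saddle and the tester; origin at the centre of its underside. It plays no part, but a leaning hand must clear it
- pin_cup: bystander: small tin cup of pins, 44 mm across, 27 mm tall; origin at the centre of its underside
- sanding_cork: bystander: brown cork sanding block, 38 x 74 x 25 mm; origin at the centre of its underside
- loupe: bystander: small black eye loupe, 41 mm across, 29 mm tall; origin at the centre of its underside
Things that resemble listed ones, but are neither listed nor needed, are in the scene too. Several things have the shape of the bottle; the one meant has the colours described above.

How it is judged:
By the outcome, as a careful person would: the job done as asked, in the order asked, and still so for the second after the job is handed in, with the robot touching nothing.
It also fails if it takes over 72 s, if anything falls off the work surface, if the arm or the gripper's body presses on something with over 40 N, if the wrist force passes 120 N, or if a joint passes its speed limit or range.

## Working session

There is one attempt and no reset: what is moved stays moved. The work goes in short steps, Python scripts to look and compute and a tool call to move; the robot and the scene stay as the last step left them, time stands still between calls to the robot, and variables do not carry over. Pictures are saved under pics/ and viewed, on a budget of 10 in all, crops included, one or two more only if the job needs it, and the job is handed in when it is done.

Besides the shell and the picture viewer there is one more tool, called after "Call:" as a command line: name --argument value ..., lists and objects as JSON in quotes. step_arm: Moves the arm, as the interface text tells. Its arguments: {"type":"object","properties":{"steps":{"type":"array","items":{"type":"object","properties":{"dx":{"type":"number"},"dy":{"type":"number"},"dz":{"type":"number"},"ax":{"type":"number"},"ay":{"type":"number"},"az":{"type":"number"},"claw":{"type":"number"}}}},"force":{"type":"number"}},"required":["steps"]}

```bash
mkdir -p pics; python3 - <<'E'
from rig import ctrl
import cv2,numpy as np
s=ctrl.get_state(); print({k:np.round(v,3).tolist() for k,v in s.items()})
for c in ("scene","top"):
    im=ctrl.capture(c); cv2.imwrite(f"pics/{c}0.png",im)
    m=ctrl.camera_model(c); print(c,np.round(m["camera_matrix"],1).tolist(),np.round(m["extrinsics"],3).tolist())
    for q in ["cell_lying_mid","cell_upright_mid","saddle","tester","test_disc","test_key_top","bottle","bottle_mouth","pin_cup","sanding_cork","loupe","controller"]:
        print(q,[(round(d["confidence"],2),np.round(d["pixel"],1).tolist()) for d in ctrl.pinpoint(c,q)][:4])
print(ctrl.camera_model("wrist"))
E
```

```text
{'time': 0.0, 'joint_positions': [-1.259, 0.494, 1.346, -0.0, 1.302, -0.095], 'joint_vel': [-0.002, 0.002, -0.002, -0.001, -0.0, -0.0], 'tau': [0.002, -87.88, -38.184, 0.071, 0.053, -0.0], 'tcp_pos': [247.185, -573.626, 213.325], 'eef_rot': [-3.14, -0.0, 0.407], 'ft_force': [0.485, -0.2, 0.563], 'moment': [0.037, 0.021, -0.024], 'grip_width': 90.868}
scene [[532.9, 0.0, 321.5], [0.0, 532.9, 239.8], [0.0, 0.0, 1.0]] [[-0.729, -0.545, 0.414, 186.941], [-0.684, 0.571, -0.453, 448.768], [0.01, -0.614, -0.789, 881.149], [0.0, 0.0, 0.0, 1.0]]
cell_lying_mid [(0.49, [345.1, 342.6])]
cell_upright_mid [(0.68, [223.5, 296.7]), (0.32, [255.1, 243.0])]
saddle [(0.92, [343.7, 353.7]), (0.53, [256.6, 242.5])]
tester [(0.61, [450.1, 240.1])]
test_disc []
test_key_top [(0.57, [468.0, 223.2])]
bottle [(0.79, [274.7, 323.8]), (0.76, [353.6, 219.1])]
bottle_mouth [(0.9, [270.4, 282.3]), (0.78, [355.1, 170.3])]
pin_cup [(0.78, [251.6, 241.0]), (0.23, [314.7, 200.5])]
sanding_cork [(0.67, [316.9, 198.8])]
loupe [(0.68, [229.9, 356.6])]
controller []
top [[571.6, 0.0, 316.5], [0.0, 571.6, 237.0], [0.0, 0.
[... 578 characters left out ...]
1, [297.6, 168.2]), (0.7, [440.8, 295.3]), (0.19, [268.3, 297.6])]
sanding_cork [(0.95, [370.6, 174.0])]
loupe [(0.79, [209.4, 236.4])]
controller [(0.31, [207.7, 236.0])]
{'camera_matrix': array([[411.88821253,   0.        , 321.18874205],
       [  0.        , 411.88821253, 242.93955867],
       [  0.        ,   0.        ,   1.        ]]), 'T_tool_cam': array([[ 6.97138976e-05, -9.60822270e-01, -2.77165221e-01,
         7.84679837e+01],
       [ 9.99999299e-01,  3.94477437e-04, -1.11597283e-03,
         2.77010102e-01],
       [ 1.18158698e-03, -2.77164949e-01,  9.60821625e-01,
        -1.71972849e+02],
       [ 0.00000000e+00,  0.00000000e+00,  0.00000000e+00,
         1.00000000e+00]])}
```

View pics/scene0.png

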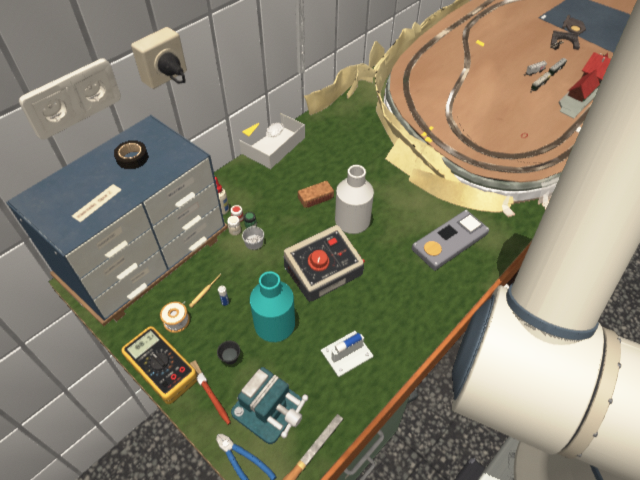

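```bash
python3 - <<'E'
import cv2
im=cv2.imread("pics/top0.png")[130:360,170:490]
cv2.imwrite("pics/top0c.png",cv2.resize(im,None,fx=2.5,fy=2.5,interpolation=cv2.INTER_CUBIC))
E
```

```text
(no output)
```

View pics/top0c.png

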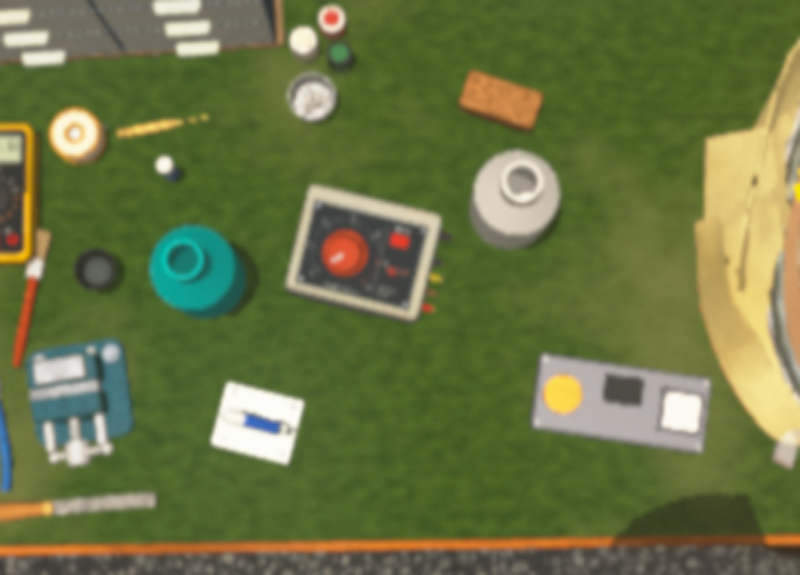

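The scene view shows the white bottle at about (354,200) and its teal look-alike at (273,310). The lying cell is at (345,343) on the saddle and the upright cell at (224,296). The tester is at (450,240), with the disc at (432,247) and the key at (469,223).

The enlarged top view confirms which bottle is which. The bottle at top-image (375,214), mouth (377,202), is white. The one at (254,242) is teal, so the one at (375,214) is meant.

```bash
cat > h.py <<'E'
from rig import ctrl
import numpy as np, cv2
from scipy.spatial.transform import Rotation as R
def cam(c,s=None):
    m=ctrl.camera_model(c)
    if c!="wrist": return m["camera_matrix"],m["extrinsics"]
    s=s or ctrl.get_state(); T=np.eye(4); T[:3,:3]=R.from_euler("xyz",s["eef_rot"]).as_matrix(); T[:3,3]=s["tcp_pos"]
    return m["camera_matrix"],T@m["T_tool_cam"]
def at(c,px,z,s=None):
    K,E=cam(c,s); d=E[:3,:3]@np.linalg.inv(K)@[px[0],px[1],1]; o=E[:3,3]
    return o+d*(z-o[2])/d[2]
def proj(c,P,s=None):
    K,E=cam(c,s); p=np.linalg.inv(E)@np.append(P,1); q=K@p[:3]; return q[:2]/q[2]
E
python3 - <<'E'
from h import *
for c,n,p,z in [("top","lying",(268.3,298.1),42),("scene","lying",(345.1,342.6),42),("scene","up",(223.5,296.7),25),("top","up",(236.2,198.5),25),("top","uptop",(236,195.5),50),
 ("top","disc",(394,286.1),23),("top","disccrop",(395.2,287.5),23),("scene","disc",(432,247),23),("top","key",(444.8,294.2),24),("scene","key",(468,223.2),24),("top","mouth",(377,202.1),150),("scene","mouth",(355.1,170.3),150),("top","bot",(375.5,214.4),0),("scene","bot",(353.6,219.1),0),
 ("top","saddle",(274.9,299.7),0),("scene","saddle",(343.7,353.7),0),("top","cork",(370.6,174),0),("top","cup",(297.6,168.2),0),("top","loupe",(209.4,236.4),0),
 ("top","celL",(261,298),42),("top","celR",(285,302),42)]:
    print(c,n,at(c,p,z).round(1))
for f in [(310,185),(442,215),(415,320),(288,290)]: print("ctl",at("top",(170+f[0]/2.5,130+f[1]/2.5),50).round(0))
for f in [(228,381),(304,402),(288,466),(210,446)]: print("sad",at("top",(170+f[0]/2.5,130+f[1]/2.5),5).round(0))
for f in [(541,354),(709,380),(700,452),(532,428)]: print("tst",at("top",(170+f[0]/2.5,130+f[1]/2.5),20).round(0))
E
```

```text
top lying [440.5 106.6  42. ]
scene lying [442.9 103.5  42. ]
scene up [676.5 182.7  25. ]
top up [676.6 183.7  25. ]
top uptop [678.7 180.1  50. ]
top disc [ 464.3 -182.7   23. ]
top disccrop [ 461.  -185.4   23. ]
scene disc [ 462.7 -184.8   23. ]
top key [ 443.9 -298.7   24. ]
scene key [ 444.6 -287.4   24. ]
top mouth [ 638.5 -137.8  150. ]
scene mouth [ 640.1 -140.1  150. ]
top bot [ 636.7 -146.5    0. ]
scene bot [ 637.8 -146.3    0. ]
top saddle [437.4  95.5   0. ]
scene saddle [442.9 104.4   0. ]
top cork [ 735.6 -137.4    0. ]
top cup [753.4  38.8   0. ]
top loupe [590.4 251.9   0. ]
top celL [441.  123.3  42. ]
top celR [431.1  68.4  42. ]
ctl [656.  45.  50.]
ctl [626. -76.  50.]
ctl [529. -50.  50.]
ctl [559.  66.  50.]
sad [478. 127.   5.]
sad [458.  56.   5.]
sad [398.  71.   5.]
sad [418. 144.   5.]
tst [ 498. -167.   20.]
tst [ 472. -321.   20.]
tst [ 406. -310.   20.]
tst [ 430. -156.   20.]
```

```bash
cat >> h.py <<'E'
def tool(yaw,lean=0):  # tool down, tool x at yaw; lean>0: body leans toward -x of the tool's heading
    return R.from_euler("z",yaw)*R.from_euler("y",lean)*R.from_euler("x",np.pi)
def plan(*wps,start=None):
    """wps: (pos, Rotation); prints calls: shift cm and turn in the tool frame at the call's start"""
    s=ctrl.get_state(); p,r=start or (np.array(s["tcp_pos"]),R.from_euler("xyz",s["eef_rot"]))
    for q,g in wps:
        q=np.array(q,float); d=q-p; w=(r.inv()*g).as_rotvec()
        n=int(np.ceil(max(np.linalg.norm(d)/48,np.linalg.norm(w)/.145,1))); k=int(np.ceil(n/5))
        for i in range(k):
            g1=r*R.from_rotvec(w/k*1); d1=r.inv().apply(d/k)/10
            print(f"rows{np.ceil(n/k):.0f} dxyz",d1.round(2).tolist(),"axyz",(w/k).round(3).tolist()); r=g1
        p=q; r=g
E
python3 - <<'E'
from h import *
plan(([438,100,205],tool(1.308)))
E
```

```text
rows5 dxyz [14.73, -18.12, 0.3] axyz [0.0, 0.0, -0.3]
rows5 dxyz [19.43, -12.95, 0.3] axyz [0.0, 0.0, -0.3]
rows5 dxyz [22.39, -6.62, 0.3] axyz [0.0, 0.0, -0.3]
```

Call:
step_arm --steps '[{"dx": 14.73,"dy": -18.12,"dz": 0.3,"az": -0.3},{"dx": 14.73,"dy": -18.12,"dz": 0.3,"az": -0.3},{"dx": 14.73,"dy": -18.12,"dz": 0.3,"az": -0.3},{"dx": 14.73,"dy": -18.12,"dz": 0.3,"az": -0.3},{"dx": 14.73,"dy": -18.12,"dz": 0.3,"az": -0.3}]'

```text
validation failed for argument at $.st...
```

Call:
step_arm --steps '[{"dx": 19.43,"dy": -12.95,"dz": 0.3,"az": -0.3},{"dx": 19.43,"dy": -12.95,"dz": 0.3,"az": -0.3},{"dx": 19.43,"dy": -12.95,"dz": 0.3,"az": -0.3},{"dx": 19.43,"dy": -12.95,"dz": 0.3,"az": -0.3},{"dx": 19.43,"dy": -12.95,"dz": 0.3,"az": -0.3}]'

```text
validation failed for argument at $.st...
```

Call:
step_arm --steps '[{"dx": 22.39,"dy": -6.62,"dz": 0.3,"az": -0.3},{"dx": 22.39,"dy": -6.62,"dz": 0.3,"az": -0.3},{"dx": 22.39,"dy": -6.62,"dz": 0.3,"az": -0.3},{"dx": 22.39,"dy": -6.62,"dz": 0.3,"az": -0.3},{"dx": 22.39,"dy": -6.62,"dz": 0.3,"az": -0.3}]'

```text
validation failed for argument at $.st...
```

```bash
cat > look.py <<'E'
from h import *
import sys
s=ctrl.get_state(); im=ctrl.capture("wrist"); cv2.imwrite(f"pics/{sys.argv[1]}.png",im)
print(round(s["time"],2),np.round(s["tcp_pos"],1),np.round(s["eef_rot"],3),np.round(s["joint_positions"],2),np.round(s["ft_force"],1),round(s["grip_width"],1))
for a in sys.argv[2:]:
    q,z=a.split(":"); z=float(z)
    for d in ctrl.pinpoint("wrist",q)[:2]: print(q,"pt",round(d["confidence"],2),np.round(d["pixel"],1),at("wrist",d["pixel"],z,s).round(1))
    for d in ctrl.masks_of("wrist",q)[:2]:
        ys,xs=np.nonzero(d["pixels"]); K,E=cam("wrist",s)
        W=np.array([at("wrist",(x,y),z,s)[:2] for x,y in zip(xs[::5],ys[::5])]); c=W.mean(0); v=np.linalg.svd(W-c)[2][0] if len(W)<3000 else [0,0]
        (cx,cy),(w,h),ang=cv2.minAreaRect(W.astype(np.float32))
        print(q,"mask",round(d["confidence"],2),len(xs),"bbox",np.round(d["bbox"]),"mean",c.round(1),"axis",np.round(v,3),"rect",np.round([cx,cy,w,h,ang],1))
E
python3 look.py w1 cell_lying_mid:42 saddle:5
```

```text
1.3 [ 247.3 -574.   213.9] [ 3.142 -0.     0.407] [-1.26  0.49  1.35  0.    1.3  -0.1 ] [-0.2 -0.1  0.3] 91.0
```

View pics/w1.png

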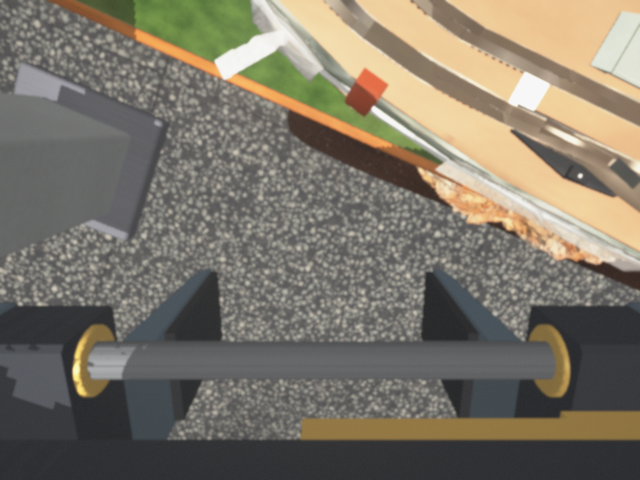

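The wrist picture shows only the floor and the gripper's own fingers, because the moves were refused. I'll try a single small row to find the accepted form.

Call:
step_arm --steps '[{"dx": 2.9,"dy": -3.6,"dz": 0,"ax": 0,"ay": 0,"az": -0.06,"claw": 100}]'

```text
time: 1.65
tcp_pos: [259.0, -532.8, 213.6]
eef_rot: [3.139, 0.001, 0.464]
ft_force: [3.2, 0.6, 0.3]
grip_width: 91.0
```

```bash
python3 - <<'E'
from h import *
plan(([438,100,205],tool(1.308)))
E
```

```text
rows5 dxyz [14.78, -16.19, 0.23] axyz [0.001, 0.001, -0.281]
rows5 dxyz [18.69, -11.45, 0.25] axyz [0.001, 0.001, -0.281]
rows5 dxyz [21.14, -5.81, 0.27] axyz [0.001, 0.001, -0.281]
```

Call:
step_arm --steps '[{"dx": 3.2,"dy": -3.5,"dz": 0,"ax": 0,"ay": 0,"az": -0.06,"claw": 100},{"dx": 6.4,"dy": -7.0,"dz": 0,"ax": 0,"ay": 0,"az": -0.12,"claw": 100},{"dx": 9.6,"dy": -10.5,"dz": 0,"ax": 0,"ay": 0,"az": -0.18,"claw": 100}]'

```text
time: 1.95
tcp_pos: [298.3, -390.8, 213.9]
eef_rot: [3.141, -0.0, 0.649]
ft_force: [1.1, 0.6, -0.6]
grip_width: 91.2
```

```bash
python3 - <<'E'
from h import *
plan(([438,100,205],tool(1.308)))
E
```

```text
rows4 dxyz [13.6, -10.22, 0.3] axyz [0.0, -0.0, -0.22]
rows4 dxyz [15.5, -7.01, 0.3] axyz [0.0, -0.0, -0.22]
rows4 dxyz [16.65, -3.47, 0.3] axyz [0.0, -0.0, -0.22]
```

Call:
step_arm --steps '[{"dx": 13.6,"dy": -10.2,"dz": 0.3,"ax": 0,"ay": 0,"az": -0.22,"claw": 100},{"dx": 13.6,"dy": -10.2,"dz": 0.3,"ax": 0,"ay": 0,"az": -0.22,"claw": 100},{"dx": 13.6,"dy": -10.2,"dz": 0.3,"ax": 0,"ay": 0,"az": -0.22,"claw": 100},{"dx": 13.6,"dy": -10.2,"dz": 0.3,"ax": 0,"ay": 0,"az": -0.22,"claw": 100}]'

```text
time: 2.35
tcp_pos: [345.2, -225.5, 211.0]
eef_rot: [-3.141, -0.001, 0.869]
ft_force: [-0.3, 0.1, -0.4]
grip_width: 91.1
```

Call:
step_arm --steps '[{"dx": 15.5,"dy": -7,"dz": 0.3,"ax": 0,"ay": 0,"az": -0.22,"claw": 100},{"dx": 15.5,"dy": -7,"dz": 0.3,"ax": 0,"ay": 0,"az": -0.22,"claw": 100},{"dx": 15.5,"dy": -7,"dz": 0.3,"ax": 0,"ay": 0,"az": -0.22,"claw": 100},{"dx": 15.5,"dy": -7,"dz": 0.3,"ax": 0,"ay": 0,"az": -0.22,"claw": 100}]'

```text
time: 2.75
tcp_pos: [392.5, -62.4, 208.1]
eef_rot: [3.142, -0.001, 1.089]
ft_force: [-0.6, -0.6, -0.4]
grip_width: 91.1
```

Call:
step_arm --steps '[{"dx": 16.7,"dy": -3.5,"dz": 0.3,"ax": 0,"ay": 0,"az": -0.22,"claw": 100},{"dx": 16.7,"dy": -3.5,"dz": 0.3,"ax": 0,"ay": 0,"az": -0.22,"claw": 100},{"dx": 16.7,"dy": -3.5,"dz": 0.3,"ax": 0,"ay": 0,"az": -0.22,"claw": 100},{"dx": 16.7,"dy": -3.5,"dz": 0.3,"ax": 0,"ay": 0,"az": -0.22,"claw": 100},{"dx": 16.7,"dy": -3.5,"dz": 0.3,"ax": 0,"ay": 0,"az": -0.22,"claw": 100}]'

```text
time: 3.25
tcp_pos: [439.5, 100.9, 204.9]
eef_rot: [3.141, -0.001, 1.31]
ft_force: [-0.5, -0.4, 0.1]
grip_width: 91.4
```

```bash
python3 look.py w2 cell_lying_mid:42 saddle:5
```

```text
3.25 [439.5 100.9 204.9] [ 3.141e+00 -1.000e-03  1.310e+00] [0.09 0.26 1.77 0.   1.11 0.35] [-0.5 -0.4  0.1] 91.4
cell_lying_mid pt 0.89 [320.2 221.7] [438.9 101.6  42. ]
cell_lying_mid mask 0.74 1079 bbox [322. 222.  19.  61.] mean [439.9 100.7] axis [-0.254 -0.967] rect [439.9 100.   52.2  14.9  74.8]
saddle pt 0.72 [323.5 212. ] [441.8 101.4   5. ]
saddle mask 0.74 4139 bbox [326. 214.  68.  86.] mean [441.  104.4] axis [-0.201 -0.98 ] rect [439.8  98.9  79.   59.7  74.8]
```

View pics/w2.png

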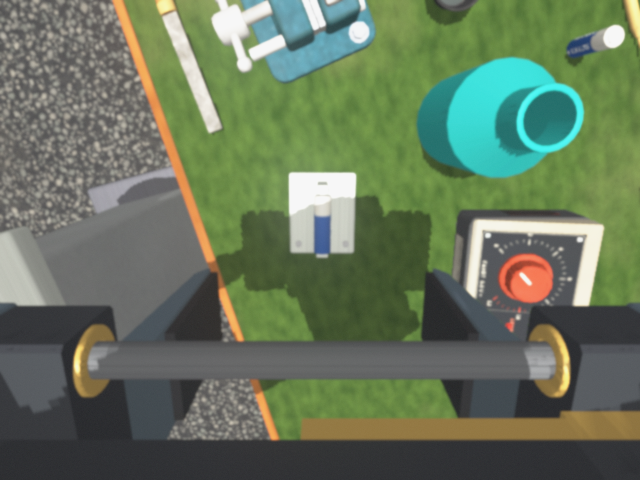

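```bash
python3 - <<'E'
from h import *
g=tool(1.306,-.65); z=g.apply([0,0,1]); t=np.array([440.9,103.9,26.9]); print(z)
plan((t-90*z,g),(t,g))
E
```

```text
[ 0.15838497  0.58409313 -0.7960838 ]
rows5 dxyz [-4.77, 0.05, 10.64] axyz [0.0, 0.65, -0.0]
rows2 dxyz [-0.0, 0.0, 9.0] axyz [0.0, 0.0, 0.0]
```

Call:
step_arm --steps '[{"dx": -4.8,"dy": 0,"dz": 10.6,"ax": 0,"ay": 0.65,"az": 0,"claw": 50},{"dx": -4.8,"dy": 0,"dz": 10.6,"ax": 0,"ay": 0.65,"az": 0,"claw": 50},{"dx": -4.8,"dy": 0,"dz": 10.6,"ax": 0,"ay": 0.65,"az": 0,"claw": 50},{"dx": -4.8,"dy": 0,"dz": 10.6,"ax": 0,"ay": 0.65,"az": 0,"claw": 50},{"dx": -4.8,"dy": 0,"dz": 10.6,"ax": 0,"ay": 0.65,"az": 0,"claw": 50}]'

```text
time: 4.0
tcp_pos: [425.2, 52.3, 99.0]
eef_rot: [-3.126, -0.519, 1.309]
ft_force: [0.5, 1.3, -0.5]
grip_width: 54.0
```

```bash
python3 look.py w3 cell_lying_mid:42;python3 - <<'E'
from h import *
g=tool(1.306,-.65); t=np.array([440.9,103.9,26.9])
plan((t,g))
E
```

```text
4.0 [425.2  52.3  99. ] [-3.126 -0.519  1.309] [-0.45  0.48  2.05  0.69  0.87 -0.71] [ 0.5  1.3 -0.5] 54.0
cell_lying_mid pt 0.86 [325.5 232.9] [439.5  99.6  42. ]
cell_lying_mid mask 0.8 1956 bbox [325. 232.  28.  82.] mean [440.4  99.8] axis [-0.258 -0.966] rect [440.5 100.4  53.1  15.3  73.7]
cell_lying_mid mask 0.65 517 bbox [630.  37.  14.  40.] mean [678.6 181.2] axis [-0.635 -0.773] rect [678.4 181.5  32.7  11.4  65.2]
rows2 dxyz [1.24, 0.35, 8.95] axyz [-0.019, 0.134, -0.004]
```

Call:
step_arm --steps '[{"dx": 0.3,"dy": 0.2,"dz": 2,"ax": -0.02,"ay": 0.134,"az": 0,"claw": 50},{"dx": 0.6,"dy": 0.3,"dz": 4,"ax": -0.02,"ay": 0.134,"az": 0,"claw": 50},{"dx": 1.24,"dy": 0.35,"dz": 6.5,"ax": -0.02,"ay": 0.134,"az": 0,"claw": 50},{"dx": 1.24,"dy": 0.35,"dz": 8.95,"ax": -0.02,"ay": 0.134,"az": 0,"claw": 50},{"dx": 1.24,"dy": 0.35,"dz": 8.95,"ax": -0.02,"ay": 0.134,"az": 0,"claw": 50}]'

```text
time: 4.65
tcp_pos: [440.2, 107.9, 26.5]
eef_rot: [-3.139, -0.648, 1.309]
ft_force: [-0.7, 0.0, -0.3]
grip_width: 45.5
```

```bash
python3 - <<'E'
from h import *
g=tool(1.306,-.65); t=np.array([440.9,103.9,26.9])
plan((t,g)); s=ctrl.get_state(); print(s["tcp_pos"],s["joint_positions"])
E
```

```text
rows1 dxyz [-0.26, 0.17, -0.26] axyz [-0.004, 0.002, 0.002]
[440.2351248  107.85244111  26.45531156] [-0.39907059  0.70894816  2.12213478  1.07347802  0.74809533 -1.10655543]
```

Correct slightly, then close with 30 N.

Call:
step_arm --steps '[{"dx": -0.26,"dy": 0.17,"dz": -0.26,"ax": 0,"ay": 0,"az": 0,"claw": 50},{"dx": -0.26,"dy": 0.17,"dz": -0.26,"ax": 0,"ay": 0,"az": 0,"claw": 10},{"dx": -0.26,"dy": 0.17,"dz": -0.26,"ax": 0,"ay": 0,"az": 0,"claw": 0},{"dx": -0.26,"dy": 0.17,"dz": -0.26,"ax": 0,"ay": 0,"az": 0,"claw": 0},{"dx": -0.26,"dy": 0.17,"dz": -0.26,"ax": 0,"ay": 0,"az": 0,"claw": 0}]' --force 30

```text
time: 5.15
tcp_pos: [441.9, 102.0, 28.4]
eef_rot: [3.139, -0.649, 1.309]
ft_force: [0.8, -0.2, 0.6]
grip_width: 16.6
```

Call:
step_arm --steps '[{"dx": 0,"dy": 0,"dz": 0,"ax": 0,"ay": 0,"az": 0,"claw": 0},{"dx": 0,"dy": 0,"dz": 0,"ax": 0,"ay": 0,"az": 0,"claw": 0},{"dx": 0,"dy": 0,"dz": 0,"ax": 0,"ay": 0,"az": 0,"claw": 0}]'

```text
time: 5.45
tcp_pos: [441.9, 102.0, 28.3]
eef_rot: [3.14, -0.65, 1.309]
ft_force: [-2.4, -5.1, 10.1]
grip_width: 14.2
```

```bash
python3 - <<'E'
from h import *
s=ctrl.get_state(); print(s["tcp_pos"],s["eef_rot"],s["grip_width"])
p=np.array(s["tcp_pos"])
# lift straight 60, then transit up-rotating to above disc
g0=R.from_euler("xyz",s["eef_rot"]); 
g=tool(1.404,np.pi/2-.65); z=g.apply([0,0,1]); 
G=np.array([461.5,-185,56.]); t=G+19*z; print(t)
plan((p+[0,0,70],g0),(np.array([450,-40,130]),tool(1.355,0)),(t+[0,0,50],g),(t+[0,0,3],g))
E
```

```text
[441.91532396 102.02042481  28.28376663] [ 3.13959533 -0.64971998  1.30891323] 14.177994510348833
[ 458.98878876 -199.91567487   44.50145829]
rows2 dxyz [4.23, 0.01, -5.57] axyz [0.0, 0.0, 0.0]
rows5 dxyz [-8.84, 4.48, -10.69] axyz [0.017, -0.65, -0.045]
rows4 dxyz [-7.71, 2.15, 1.77] axyz [-0.011, -0.46, -0.023]
rows4 dxyz [-6.16, 1.95, 5.05] axyz [-0.011, -0.46, -0.023]
rows1 dxyz [3.74, -0.0, 2.84] axyz [0.0, 0.0, 0.0]
```

Call:
step_arm --steps '[{"dx": 2.1,"dy": 0,"dz": -2.8,"ax": 0,"ay": 0,"az": 0,"claw": 0},{"dx": 4.2,"dy": 0,"dz": -5.6,"ax": 0,"ay": 0,"az": 0,"claw": 0},{"dx": 4.2,"dy": 0,"dz": -5.6,"ax": 0,"ay": 0,"az": 0,"claw": 0}]'

```text
time: 5.75
tcp_pos: [442.3, 101.5, 100.8]
eef_rot: [3.135, -0.649, 1.312]
ft_force: [0.4, -0.6, 0.7]
grip_width: 14.1
```

Call:
step_arm --steps '[{"dx": -1.8,"dy": 0.9,"dz": -2.1,"ax": 0.003,"ay": -0.13,"az": -0.01,"claw": 0},{"dx": -3.5,"dy": 1.8,"dz": -4.3,"ax": 0.007,"ay": -0.26,"az": -0.018,"claw": 0},{"dx": -5.3,"dy": 2.7,"dz": -6.4,"ax": 0.01,"ay": -0.39,"az": -0.027,"claw": 0},{"dx": -7.1,"dy": 3.6,"dz": -8.5,"ax": 0.014,"ay": -0.52,"az": -0.036,"claw": 0},{"dx": -8.84,"dy": 4.48,"dz": -10.69,"ax": 0.017,"ay": -0.65,"az": -0.045,"claw": 0}]'

```text
time: 6.25
tcp_pos: [450.2, -41.6, 130.5]
eef_rot: [3.14, 0.006, 1.355]
ft_force: [-0.6, 0.1, -1.6]
grip_width: 14.1
```

```bash
python3 - <<'E'
from h import *
s=ctrl.get_state(); print(s["tcp_pos"],s["eef_rot"],s["grip_width"],s["joint_positions"])
g=tool(1.404,np.pi/2-.65); z=g.apply([0,0,1]); 
G=np.array([461.5,-185,57.5]); t=G+19*z; print(t)
plan((t+[0,0,60],g))
E
```

```text
[450.23641476 -41.61781105 130.48039287] [3.14031586 0.00597635 1.35519462] 14.120439719538474 [-2.19674512e-01  3.72695641e-01  1.86013996e+00 -7.57805730e-03
  9.07469836e-01  5.85673366e-04]
[ 458.98878876 -199.91567487   46.00145829]
rows4 dxyz [-7.63, 2.12, 1.27] axyz [-0.011, -0.457, -0.023]
rows4 dxyz [-6.32, 1.92, 4.54] axyz [-0.011, -0.457, -0.023]
```

Call:
step_arm --steps '[{"dx": -1.9,"dy": 0.5,"dz": 0.3,"ax": -0.003,"ay": -0.114,"az": -0.006,"claw": 0},{"dx": -3.8,"dy": 1.06,"dz": 0.6,"ax": -0.006,"ay": -0.228,"az": -0.012,"claw": 0},{"dx": -5.7,"dy": 1.6,"dz": 0.9,"ax": -0.009,"ay": -0.343,"az": -0.018,"claw": 0},{"dx": -7.63,"dy": 2.12,"dz": 1.27,"ax": -0.011,"ay": -0.457,"az": -0.023,"claw": 0},{"dx": -7.63,"dy": 2.12,"dz": 1.27,"ax": -0.011,"ay": -0.457,"az": -0.023,"claw": 0}]'

```text
time: 6.75
tcp_pos: [453.7, -118.9, 115.5]
eef_rot: [3.14, 0.46, 1.382]
ft_force: [0.7, 0.4, -0.7]
grip_width: 14.5
```

Call:
step_arm --steps '[{"dx": -1.6,"dy": 0.5,"dz": 1.1,"ax": -0.003,"ay": -0.114,"az": -0.006,"claw": 0},{"dx": -3.2,"dy": 0.95,"dz": 2.2,"ax": -0.006,"ay": -0.228,"az": -0.012,"claw": 0},{"dx": -4.7,"dy": 1.4,"dz": 3.4,"ax": -0.009,"ay": -0.343,"az": -0.018,"claw": 0},{"dx": -6.32,"dy": 1.92,"dz": 4.54,"ax": -0.011,"ay": -0.457,"az": -0.023,"claw": 0},{"dx": -6.32,"dy": 1.92,"dz": 4.54,"ax": -0.011,"ay": -0.457,"az": -0.023,"claw": 0}]'

```text
time: 7.25
tcp_pos: [456.9, -198.3, 102.0]
eef_rot: [-3.129, 0.914, 1.414]
ft_force: [0.0, 0.8, -0.8]
grip_width: 14.2
```

```bash
cat > show.py <<'E'
from h import *
import sys
im=ctrl.capture("scene"); a=[int(v) for v in sys.argv[2:6]]; cv2.imwrite(f"pics/{sys.argv[1]}.png",cv2.resize(im[a[1]:a[3],a[0]:a[2]],None,fx=4,fy=4,interpolation=cv2.INTER_CUBIC))
E
python3 look.py w4 test_disc:23 tester:20
python3 - <<'E'
from h import *
s=ctrl.get_state(); print(s["joint_positions"])
g=tool(1.404,np.pi/2-.65); z=g.apply([0,0,1]); 
G=np.array([461.5,-185,57.5]); t=G+19*z; print(t)
plan((t+[0,0,10],g))
E
```

```text
7.25 [ 456.9 -198.3  102. ] [-3.129  0.914  1.414] [ 0.03  0.72  1.84 -1.03  1.14  0.93] [ 0.   0.8 -0.8] 14.2
test_disc pt 0.9 [331.  138.4] [ 463.4 -185.7   23. ]
[ 0.03367611  0.71786506  1.83711698 -1.02225605  1.13414904  0.92648466]
[ 458.98878876 -199.91567487   46.00145829]
rows2 dxyz [3.69, 0.16, 3.11] axyz [-0.002, -0.011, 0.001]Traceback (most recent call last):
  File "look.py", line 10, in <module>
    W=np.array([at("wrist",(x,y),z,s)[:2] for x,y in zip(xs[::5],ys[::5])]); c=W.mean(0); v=np.linalg.svd(W-c)[2][0] if len(W)<3000 else [0,0]
                ~~^^^^^^^^^^^^^^^^^^^
  File "h.py", line 10, in at
    K,E=cam(c,s); d=E[:3,:3]@np.linalg.inv(K)@[px[0],px[1],1]; o=E[:3,3]
        ~~~^^^^^
  File "h.py", line 5, in cam
    m=ctrl.camera_model(c)
ValueError: time passes only in moves, steps and waits
```

View pics/w4.png

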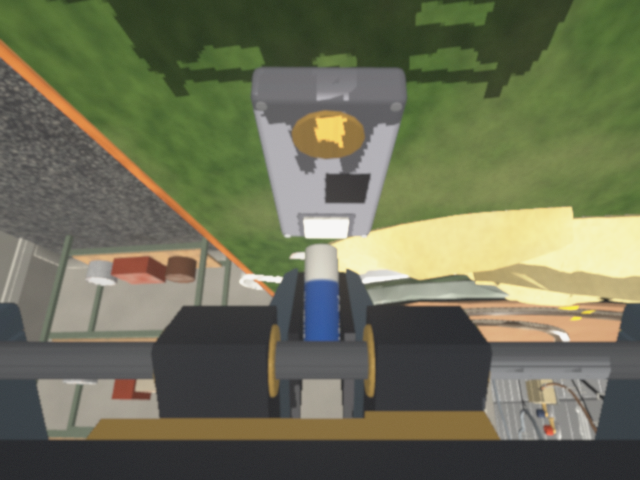

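The wrist picture is upside down because the hand is leaning. It shows the cell gripped at (321,290) with its white end down, and the disc at (329,134), which the cell will meet when lowered. The hand is clear of the controller.

```bash
python3 - <<'E'
from h import *
g=tool(1.404,np.pi/2-.65); z=g.apply([0,0,1]); 
G=np.array([462.5,-185,57.5]); t=G+19*z; print(t)
plan((t+[0,0,4],g))
E
```

```text
[ 459.98878876 -199.91567487   46.00145829]
rows2 dxyz [4.18, 0.26, 3.47] axyz [-0.002, -0.011, 0.001]
```

Call:
step_arm --steps '[{"dx": 2.1,"dy": 0.2,"dz": 1.7,"ax": -0.002,"ay": -0.011,"az": 0,"claw": 0},{"dx": 3.4,"dy": 0.26,"dz": 2.8,"ax": -0.002,"ay": -0.011,"az": 0,"claw": 0},{"dx": 4.18,"dy": 0.26,"dz": 3.47,"ax": -0.002,"ay": -0.011,"az": 0,"claw": 0},{"dx": 4.18,"dy": 0.26,"dz": 3.47,"ax": -0.002,"ay": -0.011,"az": 0,"claw": 0},{"dx": 4.18,"dy": 0.26,"dz": 3.47,"ax": -0.002,"ay": -0.011,"az": 0,"claw": 0}]'

```text
time: 7.9
tcp_pos: [460.7, -200.7, 50.9]
eef_rot: [3.141, 0.925, 1.405]
ft_force: [0.3, 0.1, 0.5]
grip_width: 14.1
```

```bash
python3 show.py s1 400 180 520 290; python3 - <<'E'
from h import *
g=tool(1.404,np.pi/2-.65); z=g.apply([0,0,1]); 
G=np.array([462.5,-185,57.5]); t=G+19*z
s=ctrl.get_state(); print(s["tcp_pos"],s["ft_force"],s["joint_positions"]); 
plan((t,g))
E
```

```text
[ 460.86186929 -200.64494121   50.96964287] [-0.66983249  0.27820793 -0.53691553] [ 0.03458989  0.82994797  1.84186886 -1.08520249  1.08674966  1.04693798]
rows1 dxyz [0.43, -0.1, 0.25] axyz [0.002, 0.004, 0.0]
```

View pics/s1.png

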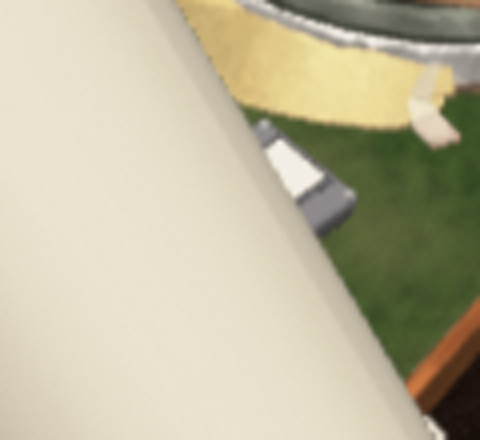

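The arm hides the disc in the scene view; only the key shows. I'll lower by force instead, 1 mm at a time.

Call:
step_arm --steps '[{"dx": 0.08,"dy": -0.05,"dz": 0.06,"ax": 0,"ay": 0,"az": 0,"claw": 0},{"dx": 0.16,"dy": -0.05,"dz": 0.12,"ax": 0,"ay": 0,"az": 0,"claw": 0},{"dx": 0.24,"dy": -0.05,"dz": 0.18,"ax": 0,"ay": 0,"az": 0,"claw": 0},{"dx": 0.24,"dy": -0.05,"dz": 0.18,"ax": 0,"ay": 0,"az": 0,"claw": 0}]'

```text
time: 8.35
tcp_pos: [460.2, -200.6, 47.0]
eef_rot: [3.142, 0.926, 1.406]
ft_force: [-0.2, -0.3, 0.2]
grip_width: 14.1
```

Call:
step_arm --steps '[{"dx": 0.08,"dy": 0,"dz": 0.06,"ax": 0,"ay": 0,"az": 0,"claw": 0},{"dx": 0.08,"dy": 0,"dz": 0.06,"ax": 0,"ay": 0,"az": 0,"claw": 0}]'

```text
time: 8.55
tcp_pos: [460.2, -200.6, 45.9]
eef_rot: [-3.141, 0.926, 1.406]
ft_force: [0.1, -0.3, -0.4]
grip_width: 14.4
```

Call:
step_arm --steps '[{"dx": 0.08,"dy": 0,"dz": 0.06,"ax": 0,"ay": 0,"az": 0,"claw": 0},{"dx": 0.08,"dy": 0,"dz": 0.06,"ax": 0,"ay": 0,"az": 0,"claw": 0}]'

```text
time: 8.75
tcp_pos: [460.2, -200.7, 45.2]
eef_rot: [3.141, 0.926, 1.406]
ft_force: [0.4, 0.2, 3.2]
grip_width: 14.5
```

Call:
step_arm --steps '[{"dx": 0,"dy": 0,"dz": 0,"ax": 0,"ay": 0,"az": 0,"claw": 10},{"dx": 0,"dy": 0,"dz": 0,"ax": 0,"ay": 0,"az": 0,"claw": 22},{"dx": 0,"dy": 0,"dz": 0,"ax": 0,"ay": 0,"az": 0,"claw": 45},{"dx": 0,"dy": 0,"dz": 0,"ax": 0,"ay": 0,"az": 0,"claw": 60},{"dx": 0,"dy": 0,"dz": 0,"ax": 0,"ay": 0,"az": 0,"claw": 60}]'

```text
time: 9.25
tcp_pos: [460.2, -200.6, 45.0]
eef_rot: [3.142, 0.926, 1.406]
ft_force: [0.0, -0.1, 0.4]
grip_width: 41.1
```

Call:
step_arm --steps '[{"dx": 0,"dy": 0,"dz": -2.5,"ax": 0,"ay": 0,"az": 0,"claw": 60},{"dx": 0,"dy": 0,"dz": -6,"ax": 0,"ay": 0,"az": 0,"claw": 60},{"dx": 0,"dy": 0,"dz": -10,"ax": 0,"ay": 0,"az": 0,"claw": 60},{"dx": 0,"dy": 0,"dz": -14,"ax": 0,"ay": 0,"az": 0,"claw": 60},{"dx": 0,"dy": 0,"dz": -14,"ax": 0,"ay": 0,"az": 0,"claw": 60}]'

```text
time: 9.75
tcp_pos: [480.6, -87.1, 131.3]
eef_rot: [3.134, 0.923, 1.403]
ft_force: [0.7, -0.9, -0.8]
grip_width: 54.7
```

```bash
sed -i 's/if len(xs)//; s/K,E=cam("wrist",s)$/K,E=cam("wrist",s)/' look.py; python3 look.py w5 cell_upright_mid:48
python3 - <<'E'
from h import *
g=tool(1.404,0)
plan(([470,-200,230],g))
E
```

```text
9.75 [480.6 -87.1 131.3] [3.134 0.923 1.403] [ 0.24  0.71  1.71 -0.86  1.32  0.89] [ 0.7 -0.9 -0.8] 54.7
rows4 dxyz [-7.33, 0.49, 1.33] axyz [0.0, 0.463, 0.001]
rows4 dxyz [-7.15, 0.5, -2.08] axyz [0.0, 0.463, 0.001]
```

View pics/w5.png

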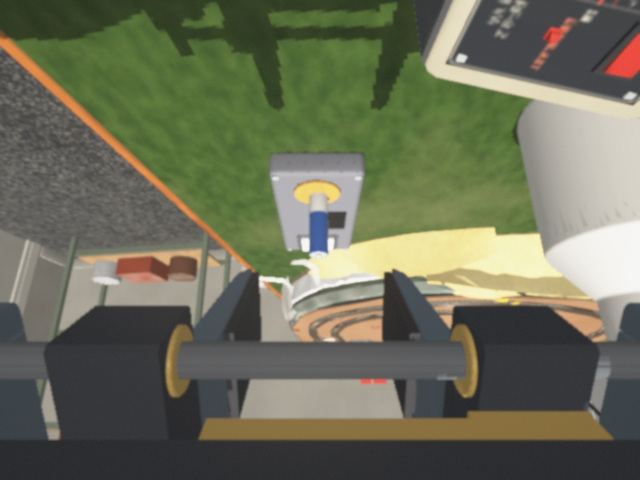

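The cell stands on the disc, base at about (317,195) in the upside-down view, and the hand is clear of it. Next I'll turn upright and shut the claw over the key.

```bash
python3 - <<'E'
from h import *
g=tool(1.404,0)
plan(([465,-160,200],g),([448,-293,120],g))
E
```

```text
rows4 dxyz [-4.97, -0.08, 0.69] axyz [0.0, 0.463, 0.001]
rows4 dxyz [-4.75, -0.08, -1.6] axyz [0.0, 0.463, 0.001]
rows4 dxyz [-13.4, 0.53, 8.0] axyz [0.0, 0.0, 0.0]
```

Call:
step_arm --steps '[{"dx": -1.5,"dy": 0,"dz": -0.5,"ax": 0,"ay": 0.12,"az": 0,"claw": 40},{"dx": -2.5,"dy": 0,"dz": 0,"ax": 0,"ay": 0.24,"az": 0,"claw": 20},{"dx": -3.8,"dy": 0,"dz": 0.4,"ax": 0,"ay": 0.36,"az": 0,"claw": 0},{"dx": -4.97,"dy": -0.08,"dz": 0.69,"ax": 0,"ay": 0.463,"az": 0,"claw": 0},{"dx": -4.97,"dy": -0.08,"dz": 0.69,"ax": 0,"ay": 0.463,"az": 0,"claw": 0}]'

```text
time: 10.4
tcp_pos: [471.1, -128.3, 166.1]
eef_rot: [3.139, 0.46, 1.4]
ft_force: [0.2, -0.2, -0.5]
grip_width: 17.7
```

Call:
step_arm --steps '[{"dx": -1.2,"dy": 0,"dz": -0.4,"ax": 0,"ay": 0.12,"az": 0,"claw": 0},{"dx": -2.5,"dy": 0,"dz": -0.8,"ax": 0,"ay": 0.24,"az": 0,"claw": 0},{"dx": -3.8,"dy": 0,"dz": -1.2,"ax": 0,"ay": 0.36,"az": 0,"claw": 0},{"dx": -4.75,"dy": -0.08,"dz": -1.6,"ax": 0,"ay": 0.463,"az": 0,"claw": 0},{"dx": -4.75,"dy": -0.08,"dz": -1.6,"ax": 0,"ay": 0.463,"az": 0,"claw": 0}]'

```text
time: 10.9
tcp_pos: [464.5, -162.7, 200.0]
eef_rot: [-3.141, -0.002, 1.401]
ft_force: [-0.2, -0.7, -0.4]
grip_width: 0.5
```

Call:
step_arm --steps '[{"dx": -4,"dy": 0.1,"dz": 1,"ax": 0,"ay": 0,"az": 0,"claw": 0},{"dx": -8,"dy": 0.3,"dz": 4,"ax": 0,"ay": 0,"az": 0,"claw": 0},{"dx": -12,"dy": 0.4,"dz": 7,"ax": 0,"ay": 0,"az": 0,"claw": 0},{"dx": -13.4,"dy": 0.5,"dz": 8,"ax": 0,"ay": 0,"az": 0,"claw": 0},{"dx": -13.4,"dy": 0.5,"dz": 8,"ax": 0,"ay": 0,"az": 0,"claw": 0}]'

```text
time: 11.4
tcp_pos: [446.7, -292.8, 117.5]
eef_rot: [-3.136, -0.001, 1.404]
ft_force: [0.5, 0.5, 0.6]
grip_width: 0.4
```

```bash
python3 look.py w6 test_key_top:24 test_disc:23 cell_upright_mid:48 
python3 - <<'E'
from h import *
plan(([444.5,-293,32],tool(1.404,0)))
E
```

```text
11.4 [ 446.7 -292.8  117.5] [-3.136e+00 -1.000e-03  1.404e+00] [-0.69  0.49  1.68 -0.    0.98 -0.52] [0.5 0.5 0.6] 0.4
test_key_top pt 0.9 [315.3 248.4] [ 442.  -293.8   24. ]
test_key_top mask 0.56 2187 bbox [316. 246.  49.  44.] mean [ 443.9 -292. ] axis [ 0.667 -0.745] rect [ 443.8 -292.3   31.5   32.8   80.6]
test_disc pt 0.72 [316.4 159.4] [ 452.6 -236.    23. ]
test_disc pt 0.59 [317.3  68.3] [ 462.3 -183.1   23. ]
rows2 dxyz [-0.21, -0.4, 8.89] axyz [0.0, 0.0, 0.004]Traceback (most recent call last):
  File "look.py", line 10, in <module>
    W=np.array([at("wrist",(x,y),z,s)[:2] for x,y in zip(xs[::5],ys[::5])]); c=W.mean(0); v=np.linalg.svd(W-c)[2][0] if len(W)<3000 else [0,0]
                ~~^^^^^^^^^^^^^^^^^^^
  File "h.py", line 10, in at
    K,E=cam(c,s); d=E[:3,:3]@np.linalg.inv(K)@[px[0],px[1],1]; o=E[:3,3]
        ~~~^^^^^
  File "h.py", line 5, in cam
    m=ctrl.camera_model(c)
ValueError: time passes only in moves, steps and waits
```

View pics/w6.png

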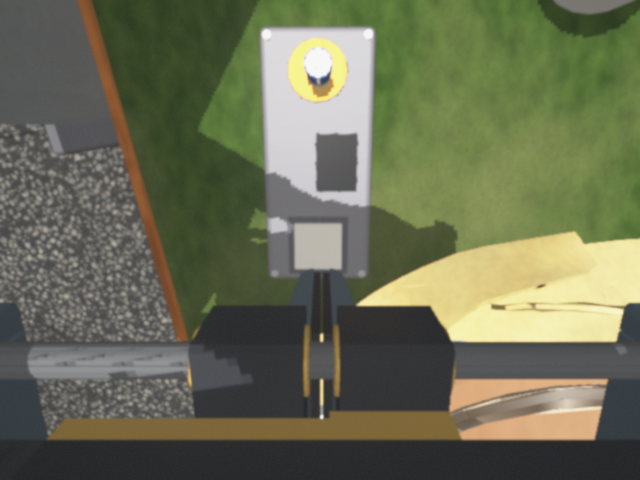

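The wrist picture shows the cell standing mid-disc at (318,65), the display at (336,162) and the key at (318,245) under the closed fingers.

Call:
step_arm --steps '[{"dx": -0.1,"dy": -0.3,"dz": 4,"ax": 0,"ay": 0,"az": 0,"claw": 0},{"dx": -0.1,"dy": -0.3,"dz": 7,"ax": 0,"ay": 0,"az": 0,"claw": 0},{"dx": -0.1,"dy": -0.3,"dz": 8.8,"ax": 0,"ay": 0,"az": 0,"claw": 0},{"dx": -0.1,"dy": -0.3,"dz": 8.8,"ax": 0,"ay": 0,"az": 0,"claw": 0},{"dx": -0.1,"dy": -0.3,"dz": 8.8,"ax": 0,"ay": 0,"az": 0,"claw": 0}]'

```text
time: 12.15
tcp_pos: [445.7, -292.9, 33.1]
eef_rot: [3.141, -0.0, 1.407]
ft_force: [0.6, 0.0, 0.6]
grip_width: 0.8
```

```bash
python3 - <<'E'
s=open('h.py').read()
s=s.replace("    m=ctrl.camera_model(c)\n","    m=M[c]\n",1).replace("def cam(","M={c:ctrl.camera_model(c) for c in ('scene','top','wrist')}\ndef cam(",1)
s=s.replace("    s=s or ctrl.get_state(); T","    s=s or ctrl.get_state(); T")
open('h.py','w').write(s)
from h import *
s=ctrl.get_state(); print(s["tcp_pos"],s["eef_rot"],s["ft_force"])
E
```

```text
[ 445.67152479 -292.86042101   33.10661002] [ 3.14112218e+00 -3.24596088e-05  1.40691601e+00] [0.63842268 0.01277925 0.62630784]
```

Call:
step_arm --steps '[{"dx": 0,"dy": -0.15,"dz": 0.4,"ax": 0,"ay": 0,"az": 0,"claw": 0},{"dx": 0,"dy": -0.15,"dz": 0.7,"ax": 0,"ay": 0,"az": 0,"claw": 0},{"dx": 0,"dy": -0.15,"dz": 0.85,"ax": 0,"ay": 0,"az": 0,"claw": 0},{"dx": 0,"dy": -0.15,"dz": 0.85,"ax": 0,"ay": 0,"az": 0,"claw": 0}]'

```text
time: 12.55
tcp_pos: [443.8, -293.1, 23.9]
eef_rot: [3.141, -0.0, 1.406]
ft_force: [0.6, 0.2, 0.2]
grip_width: 0.3
```

Call:
step_arm --steps '[{"dx": 0,"dy": 0,"dz": 0.1,"ax": 0,"ay": 0,"az": 0,"claw": 0},{"dx": 0,"dy": 0,"dz": 0.1,"ax": 0,"ay": 0,"az": 0,"claw": 0}]'

```text
time: 12.75
tcp_pos: [443.8, -293.1, 22.8]
eef_rot: [3.141, -0.0, 1.406]
ft_force: [0.6, 0.0, 3.5]
grip_width: 0.6
```

Call:
step_arm --steps '[{"dx": 0,"dy": 0,"dz": 0.05,"ax": 0,"ay": 0,"az": 0,"claw": 0},{"dx": 0,"dy": 0,"dz": 0.05,"ax": 0,"ay": 0,"az": 0,"claw": 0}]'

```text
time: 12.95
tcp_pos: [443.8, -293.1, 22.4]
eef_rot: [3.141, -0.0, 1.406]
ft_force: [1.4, 0.3, 4.7]
grip_width: 0.3
```

Call:
step_arm --steps '[{"dx": 0,"dy": 0,"dz": 0,"ax": 0,"ay": 0,"az": 0,"claw": 0},{"dx": 0,"dy": 0,"dz": 0,"ax": 0,"ay": 0,"az": 0,"claw": 0},{"dx": 0,"dy": 0,"dz": -1,"ax": 0,"ay": 0,"az": 0,"claw": 0},{"dx": 0,"dy": 0,"dz": -4,"ax": 0,"ay": 0,"az": 0,"claw": 0},{"dx": 0,"dy": 0,"dz": -8,"ax": 0,"ay": 0,"az": 0,"claw": 40}]'

```text
time: 13.45
tcp_pos: [442.6, -292.1, 102.4]
eef_rot: [-3.139, -0.002, 1.406]
ft_force: [1.0, -1.0, 0.2]
grip_width: 5.9
```

Call:
step_arm --steps '[{"dx": 2,"dy": 0,"dz": -4,"ax": 0,"ay": 0,"az": 0,"claw": 100},{"dx": 6,"dy": 0,"dz": -6,"ax": 0,"ay": 0,"az": 0,"claw": 100},{"dx": 10,"dy": 0,"dz": -6,"ax": 0,"ay": 0,"az": 0,"claw": 100},{"dx": 10,"dy": 0,"dz": -6,"ax": 0,"ay": 0,"az": 0,"claw": 100},{"dx": 10,"dy": 0,"dz": -6,"ax": 0,"ay": 0,"az": 0,"claw": 100}]'

```text
time: 13.95
tcp_pos: [460.0, -193.7, 162.8]
eef_rot: [3.141, -0.0, 1.408]
ft_force: [-0.5, -1.3, -1.3]
grip_width: 45.5
```

```bash
python3 look.py w7 cell_upright_mid:48 cell_lying_mid:48 test_disc:23
python3 - <<'E'
from h import *
im=cv2.imread("pics/w7.png"); s=ctrl.get_state()
for P in [(462,-185,73),(462,-185,23)]: print(proj("wrist",P,s))
E
```

```text
13.95 [ 460.  -193.7  162.8] [ 3.141 -0.     1.408] [-0.52  0.38  1.72  0.    1.04 -0.36] [-0.5 -1.3 -1.3] 45.5
cell_upright_mid pt 0.39 [322.7 271.5] [ 456.9 -219.6   48. ]
cell_upright_mid mask 0.48 618 bbox [324. 229.  24.  33.] mean [ 462.6 -188.5] axis [-0.158 -0.987] rect [ 462.6 -188.3   24.4   15.1   80.4]
cell_lying_mid pt 0.91 [323.1 229.2] [ 462.4 -187.9   48. ]
cell_lying_mid mask 0.89 662 bbox [322. 227.  24.  39.] mean [ 462.4 -188. ] axis [-0.116 -0.993] rect [ 463.2 -187.8   25.7   15.8   72.5]
test_disc pt 0.59 [320.5 218.2] [ 460.9 -185.1   23. ]
test_disc mask 0.8 12824 bbox [323. 262.  90. 155.] mean [ 455.7 -221. ] axis [-0.156 -0.988] rect [ 455.6 -223.4  133.2   68.6   80.7]
[321.87789383 232.78891701]
[321.8646596  216.46995419]
```

View pics/w7.png

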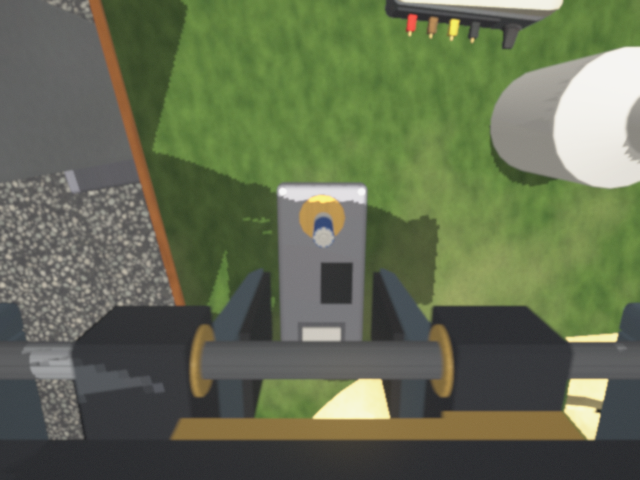

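The cell is still standing at the middle of the disc, its top at (323,236), after the key press of 4.7 N and 1.6 mm. The measured centre is (462.4,-188). I'll grasp it from above.

```bash
python3 - <<'E'
from h import *
g=tool(1.406,0)
plan(([462.4,-187.5,49],g))
E
```

```text
rows3 dxyz [0.77, 0.13, 11.31] axyz [-0.0, -0.0, -0.001]
```

Call:
step_arm --steps '[{"dx": 0.75,"dy": 0.13,"dz": 4,"ax": 0,"ay": 0,"az": 0,"claw": 60},{"dx": 0.75,"dy": 0.13,"dz": 7,"ax": 0,"ay": 0,"az": 0,"claw": 60},{"dx": 0.75,"dy": 0.13,"dz": 9.5,"ax": 0,"ay": 0,"az": 0,"claw": 60},{"dx": 0.75,"dy": 0.13,"dz": 11.3,"ax": 0,"ay": 0,"az": 0,"claw": 60},{"dx": 0.75,"dy": 0.13,"dz": 11.3,"ax": 0,"ay": 0,"az": 0,"claw": 60}]'

```text
time: 14.8
tcp_pos: [461.3, -186.8, 47.3]
eef_rot: [-3.138, -0.002, 1.406]
ft_force: [0.9, 0.3, 0.8]
grip_width: 55.0
```

Call:
step_arm --steps '[{"dx": 0,"dy": 0,"dz": 0,"ax": 0,"ay": 0,"az": 0,"claw": 20},{"dx": 0,"dy": 0,"dz": 0,"ax": 0,"ay": 0,"az": 0,"claw": 0},{"dx": 0,"dy": 0,"dz": 0,"ax": 0,"ay": 0,"az": 0,"claw": 0},{"dx": 0,"dy": 0,"dz": 0,"ax": 0,"ay": 0,"az": 0,"claw": 0},{"dx": 0,"dy": 0,"dz": 0,"ax": 0,"ay": 0,"az": 0,"claw": 0}]' --force 25

```text
time: 15.3
tcp_pos: [462.8, -187.3, 49.7]
eef_rot: [3.141, -0.0, 1.406]
ft_force: [0.1, 0.7, -0.3]
grip_width: 17.3
```

Call:
step_arm --steps '[{"dx": 0,"dy": 0,"dz": 0,"ax": 0,"ay": 0,"az": 0,"claw": 0},{"dx": 0,"dy": 0,"dz": 0,"ax": 0,"ay": 0,"az": 0,"claw": 0},{"dx": 0,"dy": 0,"dz": 0,"ax": 0,"ay": 0,"az": 0,"claw": 0}]'

```text
time: 15.6
tcp_pos: [462.7, -187.2, 49.5]
eef_rot: [3.141, -0.0, 1.406]
ft_force: [-0.5, 0.1, 6.2]
grip_width: 14.0
```

```bash
python3 - <<'E'
from h import *
s=ctrl.get_state(); print(s["tcp_pos"],s["grip_width"]); p=np.array(s["tcp_pos"])
g=tool(1.406,0)
plan((p+[0,0,180],g),([580,-160,230],g))
E
```

```text
[ 462.73774506 -187.21320419   49.51506317] 14.011893649027414
rows4 dxyz [0.0, 0.01, -18.0] axyz [0.0, -0.0, 0.0]
rows3 dxyz [4.61, 11.12, -0.05] axyz [0.0, 0.0, 0.0]
```

Call:
step_arm --steps '[{"dx": 0,"dy": 0,"dz": -4,"ax": 0,"ay": 0,"az": 0,"claw": 0},{"dx": 0,"dy": 0,"dz": -9,"ax": 0,"ay": 0,"az": 0,"claw": 0},{"dx": 0,"dy": 0,"dz": -14,"ax": 0,"ay": 0,"az": 0,"claw": 0},{"dx": 0,"dy": 0,"dz": -18,"ax": 0,"ay": 0,"az": 0,"claw": 0},{"dx": 0,"dy": 0,"dz": -18,"ax": 0,"ay": 0,"az": 0,"claw": 0}]'

```text
time: 16.1
tcp_pos: [464.8, -188.4, 234.4]
eef_rot: [3.133, 0.002, 1.406]
ft_force: [-0.1, -1.0, -1.1]
grip_width: 14.3
```

```bash
python3 - <<'E'
from h import *
g=tool(1.406,0)
plan(([638,-185,228],g))
E
```

```text
rows4 dxyz [3.17, 17.03, 0.77] axyz [0.008, 0.002, 0.0]
```

Call:
step_arm --steps '[{"dx": 0.8,"dy": 4.3,"dz": 0.2,"ax": 0,"ay": 0,"az": 0,"claw": 0},{"dx": 1.6,"dy": 8.6,"dz": 0.4,"ax": 0,"ay": 0,"az": 0,"claw": 0},{"dx": 2.4,"dy": 13,"dz": 0.6,"ax": 0,"ay": 0,"az": 0,"claw": 0},{"dx": 3.2,"dy": 17,"dz": 0.6,"ax": 0,"ay": 0,"az": 0,"claw": 0},{"dx": 3.2,"dy": 17,"dz": 0.6,"ax": 0,"ay": 0,"az": 0,"claw": 0}]'

```text
time: 16.6
tcp_pos: [639.2, -182.9, 221.6]
eef_rot: [3.141, -0.001, 1.408]
ft_force: [-0.7, -0.7, -0.3]
grip_width: 14.2
```

Call:
step_arm --steps '[{"dx": 0,"dy": 0,"dz": 0,"ax": 0,"ay": 0,"az": 0,"claw": 0},{"dx": 0,"dy": 0,"dz": 0,"ax": 0,"ay": 0,"az": 0,"claw": 0}]'

```text
time: 16.8
tcp_pos: [634.5, -183.4, 222.8]
eef_rot: [-3.14, -0.001, 1.406]
ft_force: [0.1, -0.6, -0.3]
grip_width: 14.1
```

```bash
python3 look.py w8 bottle_mouth:150

```

```text
16.8 [ 634.5 -183.4  222.8] [-3.140e+00 -1.000e-03  1.406e+00] [-0.37  0.54  1.24  0.    1.37 -0.21] [ 0.1 -0.6 -0.3] 14.1
bottle_mouth pt 0.66 [316.9 188.2] [ 638.8 -141.7  150. ]
bottle_mouth mask 0.86 8536 bbox [319. 173. 101. 105.] mean [ 640.4 -133.6] axis [ 0.473 -0.881] rect [ 640.2 -134.3   60.3   60.5   33.6]
```

View pics/w8.png

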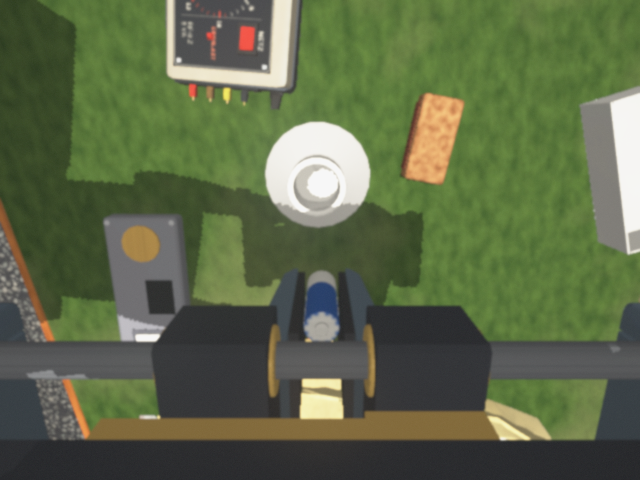

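The white bottle's mouth ring is centred near (317,185), spanning columns 288–347 and rows 156–214. The cell hangs in the fingers at (321,305), the disc is empty and the cork is at (433,138).

```bash
python3 - <<'E'
from h import *
s=ctrl.get_state(); a=np.linspace(0,6.28,60)
for c in [(639,-140),(639,-143),(638,-137)]:
  for r in (17.5,14):
    P=np.array([proj("wrist",(c[0]+r*np.cos(t),c[1]+r*np.sin(t),150),s) for t in a]); print(c,r,P.min(0).round(1),P.max(0).round(1))
im=cv2.imread("pics/w8.png")
cv2.imwrite("pics/w8c.png",cv2.resize(im[120:345,265:375],None,fx=5,fy=5,interpolation=cv2.INTER_CUBIC)[:600])
T=np.array(s["tcp_pos"]); print([proj("wrist",T+[0,0,h],s).round(1) for h in (-26,0,24)])
g=cv2.cvtColor(im,cv2.COLOR_BGR2GRAY); print(g[185,280:356:2]); print(g[145:225:2,317])
E
```

```text
(639, -140) 17.5 [286.8 154.8] [345.5 213.5]
(639, -140) 14 [292.6 160.9] [339.6 207.9]
(639, -143) 17.5 [287.7 159.9] [346.2 218.3]
(639, -143) 14 [293.6 166. ] [340.4 212.7]
(638, -137) 17.5 [284.2 149.9] [343.1 209. ]
(638, -137) 14 [290.1 156. ] [337.2 203.3]
[array([321. , 282.8]), array([320.9, 303.9]), array([320.8, 329.1])]
[234 234 234 235 247 247 244 160 177 196 198 196 198 204 237 247 247 247
 247 247 247 247 247 247 247 247 247 247 246 186 238 247 247 232 230 231
 231 231]
[244 244 243 244 239 191 214 247 247 242 202 190 187 237 247 247 247 247
 247 247 247 247 247 247 247 245 203 197 180 166 168 164 156 182 196 181
 160 154 155 153]
```

View pics/w8c.png

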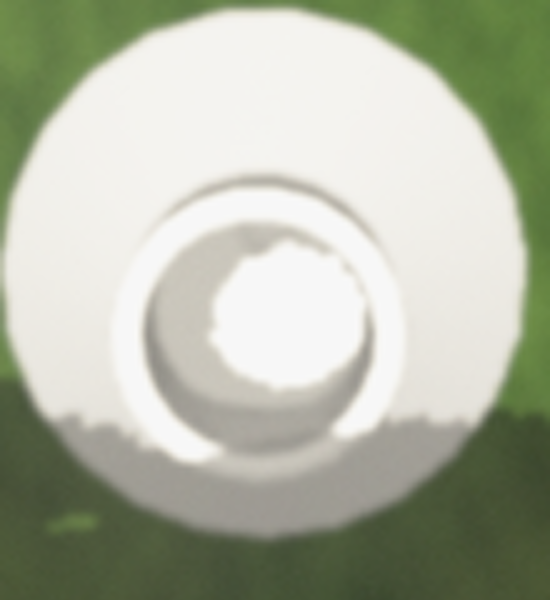

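The enlarged crop puts the mouth centre at full-image pixel (316.7,186.5). That gives (639.3,-141.2) in the world, in agreement with the other estimates.

```bash
python3 - <<'E'
from h import *
g=tool(1.406,0)
plan(([639.3,-140.8,195],g))
E
```

```text
rows2 dxyz [4.3, -0.26, 2.86] axyz [-0.0, -0.0, -0.0]
```

Call:
step_arm --steps '[{"dx": 2.2,"dy": -0.2,"dz": 0.5,"ax": 0,"ay": 0,"az": 0,"claw": 0},{"dx": 4.3,"dy": -0.26,"dz": 1.5,"ax": 0,"ay": 0,"az": 0,"claw": 0},{"dx": 4.3,"dy": -0.26,"dz": 2.8,"ax": 0,"ay": 0,"az": 0,"claw": 0},{"dx": 4.3,"dy": -0.26,"dz": 2.8,"ax": 0,"ay": 0,"az": 0,"claw": 0},{"dx": 4.3,"dy": -0.26,"dz": 2.8,"ax": 0,"ay": 0,"az": 0,"claw": 0}]'

```text
time: 17.45
tcp_pos: [639.7, -141.3, 195.5]
eef_rot: [-3.141, -0.0, 1.406]
ft_force: [-0.3, -1.1, 0.1]
grip_width: 14.5
```

```bash
python3 - <<'E'
from h import *
g=tool(1.406,0)
plan(([639.3,-140.8,156],g)); s=ctrl.get_state(); print(s["tcp_pos"])
E
```

```text
rows1 dxyz [0.04, -0.05, 3.95] axyz [-0.0, -0.0, -0.0]
[ 639.71734299 -141.28201572  195.47997956]
```

Call:
step_arm --steps '[{"dx": 0.04,"dy": -0.05,"dz": 1,"ax": 0,"ay": 0,"az": 0,"claw": 0},{"dx": 0.04,"dy": -0.05,"dz": 1.8,"ax": 0,"ay": 0,"az": 0,"claw": 0},{"dx": 0.04,"dy": -0.05,"dz": 2.2,"ax": 0,"ay": 0,"az": 0,"claw": 0},{"dx": 0.04,"dy": -0.05,"dz": 2.6,"ax": 0,"ay": 0,"az": 0,"claw": 0}]'

```text
time: 17.85
tcp_pos: [639.4, -140.3, 168.8]
eef_rot: [-3.141, -0.0, 1.406]
ft_force: [0.0, 0.2, 0.6]
grip_width: 14.1
```

Call:
step_arm --steps '[{"dx": 0,"dy": 0,"dz": 0.4,"ax": 0,"ay": 0,"az": 0,"claw": 0},{"dx": 0,"dy": 0,"dz": 0.8,"ax": 0,"ay": 0,"az": 0,"claw": 0},{"dx": 0,"dy": 0,"dz": 1.1,"ax": 0,"ay": 0,"az": 0,"claw": 0},{"dx": 0,"dy": 0,"dz": 1.1,"ax": 0,"ay": 0,"az": 0,"claw": 0}]'

```text
time: 18.25
tcp_pos: [639.4, -140.1, 157.9]
eef_rot: [-3.141, -0.0, 1.406]
ft_force: [-0.3, 0.4, -0.4]
grip_width: 14.3
```

No contact force, and the end is inside the neck. I'll release it here and go up.

Call:
step_arm --steps '[{"dx": 0,"dy": 0,"dz": 0,"ax": 0,"ay": 0,"az": 0,"claw": 25},{"dx": 0,"dy": 0,"dz": 0,"ax": 0,"ay": 0,"az": 0,"claw": 30},{"dx": 0,"dy": 0,"dz": 0,"ax": 0,"ay": 0,"az": 0,"claw": 45},{"dx": 0,"dy": 0,"dz": 0,"ax": 0,"ay": 0,"az": 0,"claw": 45},{"dx": 0,"dy": 0,"dz": 0,"ax": 0,"ay": 0,"az": 0,"claw": 45}]'

```text
time: 18.75
tcp_pos: [639.6, -140.2, 158.4]
eef_rot: [3.141, -0.0, 1.406]
ft_force: [0.1, 0.3, -0.2]
grip_width: 40.8
```

Call:
step_arm --steps '[{"dx": 0,"dy": 0,"dz": -2,"ax": 0,"ay": 0,"az": 0,"claw": 45},{"dx": -2,"dy": 0,"dz": -6,"ax": 0,"ay": 0,"az": 0,"claw": 45},{"dx": -4,"dy": 0,"dz": -8,"ax": 0,"ay": 0,"az": 0,"claw": 60},{"dx": -4,"dy": 0,"dz": -8,"ax": 0,"ay": 0,"az": 0,"claw": 60}]'

```text
time: 19.15
tcp_pos: [634.2, -182.2, 241.7]
eef_rot: [3.136, 0.001, 1.405]
ft_force: [0.2, 0.4, 0.5]
grip_width: 53.6
```

```bash
python3 look.py w9 bottle_mouth:150
python3 - <<'E'
from h import *
im=cv2.imread("pics/w9.png"); cv2.imwrite("pics/w9c.png",cv2.resize(im[120:300,220:420],None,fx=3,fy=3,interpolation=cv2.INTER_CUBIC))
s=ctrl.get_state(); print(ctrl.get_state()["time"]); g=tool(1.406,0)
plan(([678,110,232],g))
E
```

```text
19.15 [ 634.2 -182.2  241.7] [3.136e+00 1.000e-03 1.405e+00] [-0.37  0.52  1.22 -0.    1.4  -0.2 ] [0.2 0.4 0.5] 53.6
bottle_mouth pt 0.7 [318.6 185.1] [ 639.8 -141.7  150. ]
bottle_mouth mask 0.78 7478 bbox [319. 171.  96.  98.] mean [ 640.2 -133.6] axis [ 0.504 -0.864] rect [ 640.4 -134.3   60.4   61.7   12.8]
19.3
rows4 dxyz [14.64, -0.13, 0.29] axyz [-0.001, -0.0, -0.0]
rows4 dxyz [14.64, -0.13, 0.28] axyz [-0.001, -0.0, -0.0]
```

View pics/w9c.png

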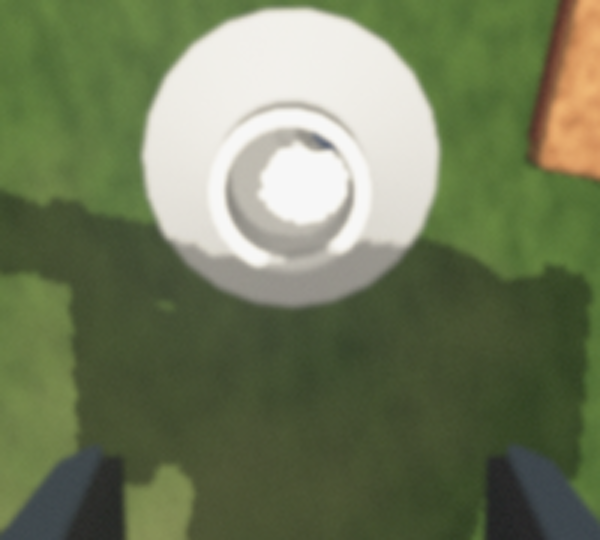

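The cell has gone in: only a blue sliver shows through the bore at crop (323,147), and the bottle has not moved. Next I'll work out the clearances round the second cell.

```bash
python3 - <<'E'
from h import *
print("teal",at("top",(254.8,242.1),0).round(),at("top",(242.8,229.5),150).round(), at("scene",(270.4,282.3),150).round())
# cabinet front lower edge, from the top picture and scene picture
for px in [(170,156),(226,153),(282,148)]: print("cab base",at("top",px,0).round())
for px in [(105,318),(222,232)]: print("cab scene base",at("scene",px,0).round())
# cabinet height: top front corner above (222,232) in scene at (213,165) ; find z where x,y match base
for z in (100,150,200,250): print(z,at("scene",(213,160),z).round())
g=tool(0,0)
plan(([640,-100,240],tool(1.406)),([640,130,215],tool(0)))
E
```

```text
teal [575. 143.   0.] [584. 149. 150.] [571. 151. 150.]
cab base [790. 350.   0.]
cab base [795. 213.   0.]
cab base [805.  76.   0.]
cab scene base [815. 358.   0.]
cab scene base [816.  73.   0.]
100 [906.   3. 100.]
150 [860.  31. 150.]
200 [814.  60. 200.]
250 [768.  89. 250.]
rows2 dxyz [7.93, -0.57, -0.25] axyz [-0.001, -0.001, -0.0]
rows5 dxyz [11.34, -1.89, 1.25] axyz [0.0, -0.0, 0.703]
rows5 dxyz [7.43, -8.77, 1.25] axyz [0.0, -0.0, 0.703]
```

```bash
python3 - <<'E'
from h import *
plan(([642,165,225],tool(.4)))
E
```

```text
rows4 dxyz [17.05, -2.36, 0.64] axyz [-0.001, -0.0, 0.503]
rows4 dxyz [13.8, -10.29, 0.63] axyz [-0.001, -0.0, 0.503]
```

Call:
step_arm --steps '[{"dx": 4.3,"dy": -0.6,"dz": 0.2,"ax": 0,"ay": 0,"az": 0.125,"claw": 60},{"dx": 8.5,"dy": -1.2,"dz": 0.3,"ax": 0,"ay": 0,"az": 0.25,"claw": 60},{"dx": 12.8,"dy": -1.8,"dz": 0.5,"ax": 0,"ay": 0,"az": 0.375,"claw": 60},{"dx": 17,"dy": -2.4,"dz": 0.6,"ax": 0,"ay": 0,"az": 0.5,"claw": 60},{"dx": 17,"dy": -2.4,"dz": 0.6,"ax": 0,"ay": 0,"az": 0.5,"claw": 60}]'

```text
time: 19.8
tcp_pos: [636.1, -2.3, 230.9]
eef_rot: [-3.138, -0.0, 0.905]
ft_force: [0.0, -0.2, -0.5]
grip_width: 54.7
```

Call:
step_arm --steps '[{"dx": 3.5,"dy": -2.6,"dz": 0.2,"ax": 0,"ay": 0,"az": 0.125,"claw": 60},{"dx": 6.9,"dy": -5.2,"dz": 0.3,"ax": 0,"ay": 0,"az": 0.25,"claw": 60},{"dx": 10.4,"dy": -7.8,"dz": 0.5,"ax": 0,"ay": 0,"az": 0.375,"claw": 60},{"dx": 13.8,"dy": -10.3,"dz": 0.6,"ax": 0,"ay": 0,"az": 0.5,"claw": 60},{"dx": 13.8,"dy": -10.3,"dz": 0.6,"ax": 0,"ay": 0,"az": 0.5,"claw": 60}]'

```text
time: 20.3
tcp_pos: [640.0, 169.3, 224.8]
eef_rot: [-3.14, 0.001, 0.405]
ft_force: [0.2, -0.3, -0.9]
grip_width: 54.8
```

```bash
python3 look.py w10 cell_upright_mid:25
python3 - <<'E'
from h import *
s=ctrl.get_state()
print([proj("wrist",(677.5,182,z),s).round(1) for z in (0,25,50)])
plan(([677.5,182,26],tool(.4)))
E
```

```text
20.3 [640.  169.3 224.8] [-3.14e+00  1.00e-03  4.05e-01] [0.17 0.54 1.23 0.   1.37 1.33] [ 0.2 -0.3 -0.9] 54.8
cell_upright_mid pt 0.66 [327.1 170.3] [677.3 180.1  25. ]
cell_upright_mid mask 0.68 983 bbox [625. 227.  29.  59.] mean [740.8 -97.4] axis [-0.752 -0.659] rect [735.9 -96.2  58.4  25.2  35.3]
cell_upright_mid mask 0.63 314 bbox [327. 166.  16.  19.] mean [679.  181.6] axis [-0.959 -0.282] rect [679.1 182.   18.5  14.3  23.7]
[array([319.7, 164.8]), array([319.5, 167.5]), array([319.4, 170.6])]
rows5 dxyz [4.12, -0.16, 19.94] axyz [-0.0, 0.001, 0.009]
```

View pics/w10.png

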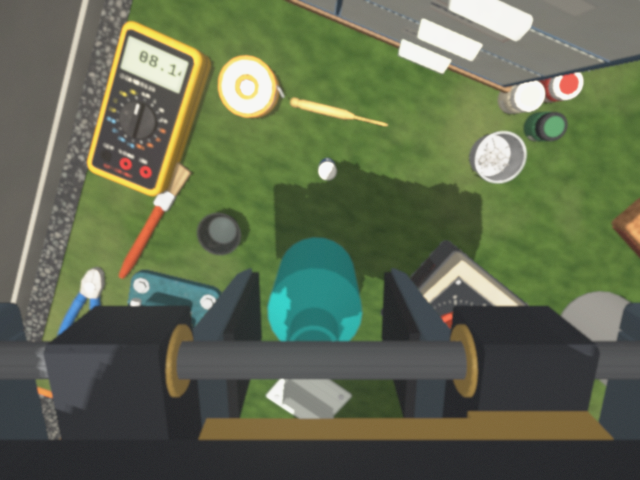

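The second cell shows from above at (327,171) on open turf. The teal bottle is behind it at (317,290), and nothing tall is near the hand's footprint. I'll remeasure with the arm settled.

```bash
python3 look.py w11 cell_upright_mid:40
python3 - <<'E'
from h import *
im=cv2.imread("pics/w11.png"); s=ctrl.get_state(); print(s["tcp_pos"])
g=im[140:200,290:350].min(2); n,l,st,c=cv2.connectedComponentsWithStats((g>140).astype(np.uint8))
for i in range(1,n):
    if st[i][4]>60: print(st[i],c[i]+[290,140],at("wrist",c[i]+[290,140],50,s).round(1))
plan(([677.5,181.5,26],tool(.4)))
E
```

```text
20.45 [640.7 164.2 225.4] [-3.141e+00  1.000e-03  4.090e-01] [0.16 0.54 1.23 0.   1.37 1.32] [ 0.5 -0.   0.2] 54.8
cell_upright_mid pt 0.65 [320.1 169.3] [677.8 181.5  40. ]
cell_upright_mid mask 0.85 300 bbox [321. 167.  14.  22.] mean [680.2 181.9] axis [-0.887 -0.462] rect [679.4 182.3  17.4  13.8  50.5]
[641.18106611 163.08485245 226.15340435]
[ 22  19  18  20 282] [320.39007092 168.24113475] [680.3 180.8  50. ]
rows5 dxyz [4.07, -0.25, 20.01] axyz [-0.0, 0.0, 0.006]
```

Call:
step_arm --steps '[{"dx": 4.15,"dy": -0.2,"dz": 3,"ax": 0,"ay": 0,"az": 0.006,"claw": 60},{"dx": 4.15,"dy": -0.2,"dz": 8,"ax": 0,"ay": 0,"az": 0.006,"claw": 60},{"dx": 4.15,"dy": -0.2,"dz": 13,"ax": 0,"ay": 0,"az": 0.006,"claw": 60},{"dx": 4.15,"dy": -0.2,"dz": 13,"ax": 0,"ay": 0,"az": 0.006,"claw": 60},{"dx": 4.15,"dy": -0.2,"dz": 13,"ax": 0,"ay": 0,"az": 0.006,"claw": 60}]'

```text
time: 21.1
tcp_pos: [678.6, 181.7, 97.1]
eef_rot: [-3.141, 0.001, 0.4]
ft_force: [0.9, -0.4, 0.2]
grip_width: 54.6
```

```bash
python3 look.py w12 cell_upright_mid:40
python3 - <<'E'
from h import *
plan(([678.5,181.3,26],tool(.4)))
E
```

```text
21.1 [678.6 181.7  97.1] [-3.141e+00  1.000e-03  4.000e-01] [0.18 0.72 1.25 0.   1.17 1.35] [ 0.9 -0.4  0.2] 54.6
cell_upright_mid pt 0.8 [321.4 253.7] [684.1 183.8  40. ]
cell_upright_mid mask 0.88 958 bbox [323. 255.  23.  43.] mean [682.1 182.7] axis [-0.916 -0.4  ] rect [682.2 182.4  27.   14.7  22.9]
rows2 dxyz [-0.25, 0.02, 7.38] axyz [0.001, -0.005, -0.0]
```

Call:
step_arm --steps '[{"dx": 0.1,"dy": 0,"dz": 2.5,"ax": 0,"ay": 0,"az": 0,"claw": 60},{"dx": 0.1,"dy": 0,"dz": 5,"ax": 0,"ay": 0,"az": 0,"claw": 60},{"dx": 0.1,"dy": 0,"dz": 7,"ax": 0,"ay": 0,"az": 0,"claw": 60},{"dx": 0.1,"dy": 0,"dz": 7,"ax": 0,"ay": 0,"az": 0,"claw": 40},{"dx": 0.1,"dy": 0,"dz": 7,"ax": 0,"ay": 0,"az": 0,"claw": 20}]' --force 25

```text
time: 21.75
tcp_pos: [680.6, 183.0, 28.5]
eef_rot: [3.141, -0.003, 0.4]
ft_force: [0.1, -0.7, 1.0]
grip_width: 41.6
```

Call:
step_arm --steps '[{"dx": 0,"dy": 0,"dz": 0,"ax": 0,"ay": 0,"az": 0,"claw": 0},{"dx": 0,"dy": 0,"dz": 0,"ax": 0,"ay": 0,"az": 0,"claw": 0},{"dx": 0,"dy": 0,"dz": 0,"ax": 0,"ay": 0,"az": 0,"claw": 0},{"dx": 0,"dy": 0,"dz": 0,"ax": 0,"ay": 0,"az": 0,"claw": 0},{"dx": 0,"dy": 0,"dz": 0,"ax": 0,"ay": 0,"az": 0,"claw": 0}]'

```text
time: 22.25
tcp_pos: [680.0, 182.9, 27.2]
eef_rot: [-3.142, -0.001, 0.4]
ft_force: [-1.9, 0.3, 7.4]
grip_width: 14.3
```

Call:
step_arm --steps '[{"dx": 0,"dy": 0,"dz": 0,"ax": 0,"ay": 0,"az": 0,"claw": 0},{"dx": 0,"dy": 0,"dz": 0,"ax": 0,"ay": 0,"az": 0,"claw": 0},{"dx": 0,"dy": 0,"dz": 0,"ax": 0,"ay": 0,"az": 0,"claw": 0}]'

```text
time: 22.55
tcp_pos: [680.0, 182.9, 27.2]
eef_rot: [-3.142, -0.001, 0.4]
ft_force: [-1.1, 0.2, 7.6]
grip_width: 14.3
```

Gripped at 14.3 mm, so squarely. I'll lift straight up and swing back to the bottle.

Call:
step_arm --steps '[{"dx": 0,"dy": 0,"dz": -4,"ax": 0,"ay": 0,"az": 0,"claw": 0},{"dx": 0,"dy": 0,"dz": -9,"ax": 0,"ay": 0,"az": 0,"claw": 0},{"dx": 0,"dy": 0,"dz": -14,"ax": 0,"ay": 0,"az": 0,"claw": 0},{"dx": 0,"dy": 0,"dz": -19,"ax": 0,"ay": 0,"az": 0,"claw": 0},{"dx": 0,"dy": 0,"dz": -21,"ax": 0,"ay": 0,"az": 0,"claw": 0}]'

```text
time: 23.05
tcp_pos: [681.1, 183.1, 242.4]
eef_rot: [3.14, -0.007, 0.4]
ft_force: [-0.1, -0.1, 0.3]
grip_width: 14.0
```

```bash
python3 - <<'E'
from h import *
s=ctrl.get_state(); print(s["tcp_pos"],s["grip_width"])
plan(([634,-183,232],tool(1.406)))
E
```

```text
[681.09234793 183.11529164 242.361305  ] 14.043872021660617
rows4 dxyz [-9.3, 15.94, 0.47] axyz [0.002, -0.003, -0.503]
rows4 dxyz [-15.83, 9.48, 0.48] axyz [0.002, -0.003, -0.503]
```

Call:
step_arm --steps '[{"dx": -2.3,"dy": 4,"dz": 0,"ax": 0,"ay": 0,"az": -0.125,"claw": 0},{"dx": -4.6,"dy": 8,"dz": 0,"ax": 0,"ay": 0,"az": -0.25,"claw": 0},{"dx": -7,"dy": 12,"dz": 0,"ax": 0,"ay": 0,"az": -0.375,"claw": 0},{"dx": -9.3,"dy": 15.9,"dz": 0,"ax": 0,"ay": 0,"az": -0.503,"claw": 0},{"dx": -9.3,"dy": 15.9,"dz": 0,"ax": 0,"ay": 0,"az": -0.503,"claw": 0}]'

```text
time: 23.55
tcp_pos: [655.1, -5.1, 236.6]
eef_rot: [3.141, 0.001, 0.906]
ft_force: [0.0, 1.6, -0.7]
grip_width: 14.0
```

Call:
step_arm --steps '[{"dx": -4,"dy": 2.4,"dz": 0,"ax": 0,"ay": 0,"az": -0.125,"claw": 0},{"dx": -8,"dy": 4.8,"dz": 0,"ax": 0,"ay": 0,"az": -0.25,"claw": 0},{"dx": -12,"dy": 7.1,"dz": 0.3,"ax": 0,"ay": 0,"az": -0.375,"claw": 0},{"dx": -15.8,"dy": 9.5,"dz": 0.6,"ax": 0,"ay": 0,"az": -0.503,"claw": 0},{"dx": -15.8,"dy": 9.5,"dz": 0.6,"ax": 0,"ay": 0,"az": -0.503,"claw": 0}]'

```text
time: 24.05
tcp_pos: [631.7, -187.6, 229.9]
eef_rot: [-3.141, 0.001, 1.408]
ft_force: [0.8, 1.7, -1.0]
grip_width: 14.1
```

Call:
step_arm --steps '[{"dx": 0,"dy": 0,"dz": 0,"ax": 0,"ay": 0,"az": 0,"claw": 0},{"dx": 0,"dy": 0,"dz": 0,"ax": 0,"ay": 0,"az": 0,"claw": 0},{"dx": 0,"dy": 0,"dz": 0,"ax": 0,"ay": 0,"az": 0,"claw": 0}]'

```text
time: 24.35
tcp_pos: [632.9, -181.4, 230.5]
eef_rot: [3.141, -0.001, 1.407]
ft_force: [0.5, 0.5, -0.7]
grip_width: 14.1
```

```bash
python3 look.py w13 bottle_mouth:150
python3 - <<'E'
from h import *
s=ctrl.get_state(); print(s["grip_width"]); plan(([639.3,-140.8,196],tool(1.406)))
E
```

```text
24.35 [ 632.9 -181.4  230.5] [ 3.141e+00 -1.000e-03  1.407e+00] [-0.37  0.53  1.23  0.    1.38 -0.21] [ 0.5  0.5 -0.7] 14.1
bottle_mouth pt 0.95 [319.7 187.4] [ 638.7 -140.6  150. ]
bottle_mouth mask 0.7 8223 bbox [321. 176. 102. 104.] mean [ 640.1 -133.4] axis [-0.875  0.485] rect [ 640.5 -134.3   61.2   61.8   64.5]
14.108179734573651
rows2 dxyz [4.16, -0.03, 3.45] axyz [0.0, -0.0, 0.001]
```

Call:
step_arm --steps '[{"dx": 2.2,"dy": 0,"dz": 0.5,"ax": 0,"ay": 0,"az": 0,"claw": 0},{"dx": 4.15,"dy": 0,"dz": 1.7,"ax": 0,"ay": 0,"az": 0,"claw": 0},{"dx": 4.15,"dy": 0,"dz": 3.4,"ax": 0,"ay": 0,"az": 0,"claw": 0},{"dx": 4.15,"dy": 0,"dz": 3.4,"ax": 0,"ay": 0,"az": 0,"claw": 0},{"dx": 4.15,"dy": 0,"dz": 3.4,"ax": 0,"ay": 0,"az": 0,"claw": 0}]'

```text
time: 25.0
tcp_pos: [639.3, -141.3, 196.1]
eef_rot: [-3.141, -0.0, 1.407]
ft_force: [1.0, -0.8, 0.3]
grip_width: 14.4
```

```bash
python3 - <<'E'
from h import *
s=ctrl.get_state(); print(s["tcp_pos"])
im=ctrl.capture("wrist"); cv2.imwrite("pics/w14.png",cv2.resize(im[150:400,240:400],None,fx=2.4,fy=2.4))
plan(([639.2,-141,157],tool(1.406)))
E
```

```text
[ 639.29167491 -141.3201352   196.05845527]
rows1 dxyz [0.06, -0.05, 3.96] axyz [0.0, -0.0, 0.0]
```

View pics/w14.png

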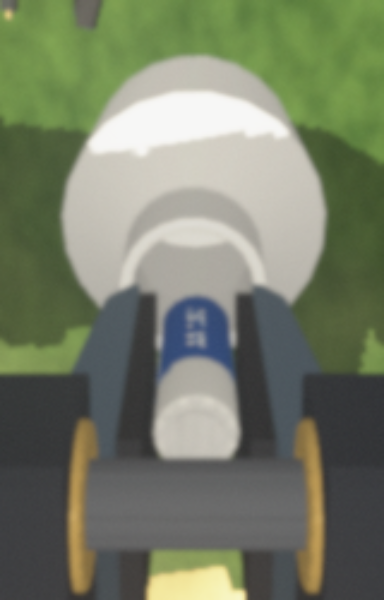

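The cell hangs centred over the mouth ring: ring centre at crop column 194, cell at 197. I'll lower it.

Call:
step_arm --steps '[{"dx": 0.04,"dy": -0.03,"dz": 1,"ax": 0,"ay": 0,"az": 0,"claw": 0},{"dx": 0.04,"dy": -0.03,"dz": 1.8,"ax": 0,"ay": 0,"az": 0,"claw": 0},{"dx": 0.04,"dy": -0.03,"dz": 2.2,"ax": 0,"ay": 0,"az": 0,"claw": 0},{"dx": 0.04,"dy": -0.03,"dz": 2.6,"ax": 0,"ay": 0,"az": 0,"claw": 0}]'

```text
time: 25.45
tcp_pos: [639.0, -141.5, 169.8]
eef_rot: [-3.141, -0.0, 1.406]
ft_force: [0.3, 0.8, -0.8]
grip_width: 14.3
```

Call:
step_arm --steps '[{"dx": 0,"dy": 0,"dz": 0.4,"ax": 0,"ay": 0,"az": 0,"claw": 0},{"dx": 0,"dy": 0,"dz": 0.8,"ax": 0,"ay": 0,"az": 0,"claw": 0},{"dx": 0,"dy": 0,"dz": 1.2,"ax": 0,"ay": 0,"az": 0,"claw": 0},{"dx": 0,"dy": 0,"dz": 1.2,"ax": 0,"ay": 0,"az": 0,"claw": 0}]'

```text
time: 25.85
tcp_pos: [638.8, -141.3, 157.7]
eef_rot: [-3.141, -0.001, 1.406]
ft_force: [0.7, 0.5, -0.2]
grip_width: 14.1
```

Call:
step_arm --steps '[{"dx": 0,"dy": 0,"dz": 0,"ax": 0,"ay": 0,"az": 0,"claw": 25},{"dx": 0,"dy": 0,"dz": 0,"ax": 0,"ay": 0,"az": 0,"claw": 30},{"dx": 0,"dy": 0,"dz": 0,"ax": 0,"ay": 0,"az": 0,"claw": 45},{"dx": 0,"dy": 0,"dz": 0,"ax": 0,"ay": 0,"az": 0,"claw": 45},{"dx": 0,"dy": 0,"dz": 0,"ax": 0,"ay": 0,"az": 0,"claw": 45}]'

```text
time: 26.35
tcp_pos: [639.2, -141.4, 158.4]
eef_rot: [3.141, -0.0, 1.406]
ft_force: [1.0, -0.2, -0.4]
grip_width: 41.0
```

Call:
step_arm --steps '[{"dx": 0,"dy": 0,"dz": -2,"ax": 0,"ay": 0,"az": 0,"claw": 45},{"dx": -2,"dy": 0,"dz": -6,"ax": 0,"ay": 0,"az": 0,"claw": 45},{"dx": -4,"dy": 0,"dz": -8,"ax": 0,"ay": 0,"az": 0,"claw": 60},{"dx": -4,"dy": 0,"dz": -8,"ax": 0,"ay": 0,"az": 0,"claw": 60},{"dx": -4,"dy": 0,"dz": -8,"ax": 0,"ay": 0,"az": 0,"claw": 60}]'

```text
time: 26.85
tcp_pos: [632.5, -181.0, 238.3]
eef_rot: [3.141, -0.0, 1.405]
ft_force: [-0.7, 0.1, -0.2]
grip_width: 54.7
```

```bash
python3 look.py w15 bottle_mouth:150
python3 - <<'E'
from h import *
im=cv2.imread("pics/w15.png"); cv2.imwrite("pics/w15c.png",cv2.resize(im[100:300,180:460],None,fx=2.8,fy=2.8,interpolation=cv2.INTER_CUBIC))
ctrl.capture("top")
for q,z in (("cell_upright_mid",25),("pin_cup",0),("sanding_cork",0),("loupe",0),("bottle",0)): print(q,[(round(d["confidence"],2),at("top",d["pixel"],z).round(0).tolist()) for d in ctrl.pinpoint("top",q)])
E
```

```text
26.85 [ 632.5 -181.   238.3] [ 3.141 -0.     1.405] [-0.37  0.52  1.23  0.    1.39 -0.2 ] [-0.7  0.1 -0.2] 54.7
bottle_mouth pt 0.96 [320.  187.9] [ 638.4 -141.7  150. ]
bottle_mouth pt 0.28 [310.2 185.1] [ 632.5 -139.   150. ]
bottle_mouth mask 0.81 7328 bbox [320. 175.  99.  99.] mean [ 640.4 -133.2] axis [ 0.635 -0.773] rect [ 640.2 -134.2   61.4   60.9   65.2]
cell_upright_mid []
pin_cup [(0.82, [753.0, 38.0, 0.0]), (0.52, [438.0, 99.0, 0.0])]
sanding_cork [(0.46, [742.0, -132.0, 0.0])]
loupe [(0.7, [589.0, 253.0, 0.0])]
bottle [(0.92, [633.0, -143.0, 0.0]), (0.8, [577.0, 150.0, 0.0])]
```

View pics/w15c.png

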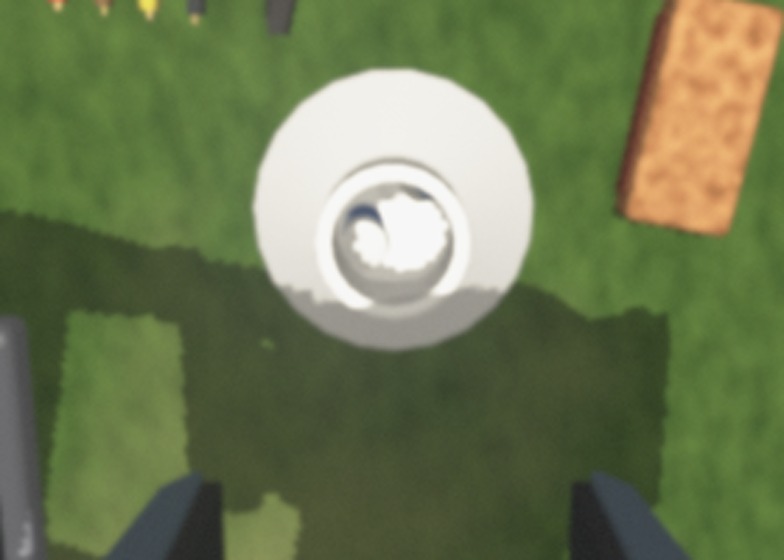

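Both cells are inside. The second one's end, at crop (368,240), is about 43 px across, against about 59 px for 14 mm at mouth height. That puts it near z = 60 mm, well below the neck. The bottle is upright and has not moved, and the hand is clear.

```bash
python3 -c "
from rig import ctrl
print(ctrl.job_done())"
```

```text
the job is handed in; nothing more can be done
None
```

The job is done and handed in at about 27 s, well under the 72 s limit. No verdict is reported back.

- **Test:** I stood the lying cell on the brass disc and let go of it. I then pressed the key to about 4.7 N, roughly 1.6 mm down, past the 3 N it needs and short of its stop. A picture taken after the press showed the cell still standing on the disc.
- **Bottle:** I lowered the tested cell, then the other one, into the neck of the white bottle and released each there. The wrist force stayed near zero both times.
- **Last checks:** Both cells show through the bore. The visible end of the second is at roughly 60 mm height, estimated from its size in the picture, and the neck begins at 122 mm. The bottle stands upright; its mouth reads within about 1 mm of where it was.
- **Bystanders:** The cup and the loupe read within 2 mm of their starting positions. The cork block read about 8 mm off at low confidence (0.46). The arm never went near it and it looks undisturbed in the wrist picture, so I took this as detector noise and did not measure it again.
- **Slips:** The first three move calls were refused because rows left out fields, so nothing moved. I viewed 13 pictures, three over the budget of 10.

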